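Load the counting plate under the stage clips

ROBOT

A 6-joint arm with a two-finger parallel gripper is mounted at the origin on the work surface. World frame = base frame: x ahead of the robot, y to its left, z up, the work surface at z = 0. Lengths are in m, angles in rad, forces in N, time in s.
With the tool pointing down it reaches from about 0.35 to 0.85 m from the base axis. Payload 8.1 kg.
Tool frame: the origin (TCP) lies at the very end of the fingers, on their centre line; the grasp point (between the pads) lies 19 mm behind it; z points along the fingers, y is the direction in which the jaws open and shut (so a half turn about z gives the same grasp; the last joint's range is limited). The gripper opens to 93 mm and grips with 3 to 60 N. Pads are 15 mm wide; open, the fingers measure 128 mm over their backs; the gripper's body (75 mm by 188 mm) begins 65 mm behind the grasp point.
Start: joints at [-1.368, 0.13, 1.488, -0, 1.523, -0.085], TCP at [0.17, -0.575, 0.219] pointing down, gripper open.
Joint ranges: [-2.96, 2.96], [-0.89, 2.26], [0.02, 2.5], [-1.34, 4.48], [0, 2.73], [-2.66, 2.66]. Speed limits (rad/s): [2.39, 2.39, 2.79, 3.14, 3.14, 3.14].

INTERFACE

Orientations are given as a rotation vector (axis times angle).
In Python, from plant import robot gives the robot as it stands.
- The arm moves only by the shell command python3 -m pendant 'ROWS' [OPENING] [FORCE]. ROWS is JSON, a list of rows, each an object with "delta_pos": the shift along the tool's x, y, z in m, a list of three; "spin": the turn about the tool's z in rad. In form: [{"delta_pos": [dx, dy, dz], "spin": spin}, ...]. A call has 1 to 10 rows; each row is the pose to reach, as a shift and turn from the pose measured when the call began, along the tool's axes at that moment; what a row does not reach only later rows make up. A row lasts 1/10 s, in which the tool goes at most 50 mm and 8.59 degrees, less where a joint would pass 70% of its speed; a pose out of reach is approached as far as the arm can. A call with a gripper value outside its range is refused whole. OPENING is the closure, from -1 (fully open) to 1 (shut), set as the call begins (- or left out, the last holds). The fingers move at their own pace and stop on an object; FORCE is the grip in N (left out, the last holds). Time passes only in rows, so rows that repeat a pose let the fingers close. It gives the time, the measured TCP pose, the force and the opening at its end, in the units of the state.
- robot.read_state(): the state, without advancing time (a new reading comes with each control period).
- robot.read_camera(name): name is "side" or "top" or "wrist"; returns a dict with "color" (420x560x3 uint8, blue, green, red), "camera_matrix" (3x3 intrinsics, pixels), "D" ([k1, k2, p1, p2, k3] as OpenCV has them; the pictures are not rectified), "R" (3x3) and "t" (3): a world point X has camera coordinates R X + t. Camera axes: x right, y down, z forward; pixel columns grow to the right and rows downward; lengths in m; the calibration is good to about 2 mm. A picture is of the moment at which its call begins. There is no depth.
- robot.close_job(): hands the job in, once; it reports no verdict.
Trained networks look in the newest picture that a camera, given by its name, has taken for a name from the list of things; names that differ only in an ending like _2 or _b are one class to them, and where a whole thing is asked for, a point or a joint stands for the part that bears it (a point fixed in the world has none). Each returns a list of dicts, best first, with "score" (0 to 1); they miss things now and then, are a little off and sometimes report something else, mostly with a low value. They report only what shows in the picture. A call takes as long as a camera call. They do not tell look-alikes from the thing itself.
- robot.outline_of(camera, label): "mask" (420x560 bool, what is visible of it).
- robot.mark_of(camera, label): "location" ([x, y, z] in m, in the coordinates of the camera as it stood for that picture, good to about 4 mm: a listed point, or the origin of a listed thing).
The state is a dict: "t": time; "q": joint angles; "dq": joint speeds; "joint_torque": joint torques, N m; "tool_pos": TCP position; "orientation": TCP orientation; "force": force on the tool from outside, world axes, zero at the start; "wrist_torque": the same for the moment, N m; "opening": finger opening in m.
Only numpy, scipy, OpenCV 4.12 (cv2) and the standard library are available. Lean on these libraries where they do the work, as an engineer would, in place of code of your own. Each camera call takes 0.05 s, during which the arm holds its last target.

TASK

Pick up the glass counting plate by its grip fin and lay it flat on the open end of the viewing stage, bead end towards the clips. Then slide it gently along the stage between the rails so that both sprung clips ride up over the bead and snap down behind it, with the plate fully home against the end stop, and let go; do not press the glass hard or disturb the other things on the bench.

Things in the scene. Friction and masses are not known exactly. Their poses are not given: they have to be found in the camera images.
- plate_grip (a point): Middle of the grip fin of the glass counting plate. The grey fin stands across the plate near its rear end: 10 mm thick along x, 36 mm wide along y, from the glass up to 45 mm above the plate's underside. This point is 30 mm above the underside, 106 mm behind the front edge, 46 mm behind the plate's middle. x points along the plate to its bead end, z up.
- plate: The plate, by the centre of its underside; axes as for the fin. Clear glass 120 mm long (x), 60 mm wide (y), 5 mm thick, about 0.12 kg, lying flat. A grey round bead, 8 mm diameter, runs across its top near the front (+x) end: bead top 11 mm above the underside, centre line 4.5 mm behind the front edge. Pushed on the end stop with over 20 N the glass may chip.
- stage: Viewing stage: a white box 260 mm long (x), 160 mm wide (y), fixed to the bench at some yaw, flat top 40 mm above the bench; origin on the bench under its middle. The plate slides in along +x. The top is open and flat from x = -130 to 18 mm (lay the plate there); rails, clips and end stop are at the +x end and rise at most 25 mm (lifted clips 30 mm) above the top.
- stage_mouth (a point): Start of the straight channel, on the stage's top at its x = 45 mm, y = 0; stage axes. From here to x = 115 mm two rails, 6 mm high, inner faces 64 mm apart, guide the plate. Before it they flare, inner faces about 80 mm apart at x = 18 mm. Sliding without pressing down takes up to 4 N until the clips are met, up to 12 N as the bead passes under them, then little until the stop, where it rises steeply.
- stop_about (a point): Nominal middle of the end stop's face, on the stage's top at its x = 92 mm; stage axes. Stop (dark bar, 10 mm high) and clips sit on one bracket clamped by hand: the true face is up to 14 mm nearer or farther in x, is not measured and must be felt. The plate is home when its front edge meets it. The clip toes are 13 mm before the stop face, their upturned tips up to 34 mm before it.
- clip_left (a joint): Angle (rad) of the left (+y, 18 mm off the middle) sprung clip, a bent bright steel strip 10 mm wide, growing as its toe rises. 0: down, toe 2.5 mm above the stage. About 0.06: toe on the glass. About 0.2: on the bead's crest. Raised by the plate, it springs down by itself with about 1 N. It drops from the crest to about 0.06 behind the bead only when the plate is within 2 mm of the stop.
- clip_right (a joint): The same for the right (-y, 18 mm off the middle) clip.
- flask_a_mid (a point): Stoppered, empty conical glass flask, 82 mm diameter, 145 mm tall, standing; point on its axis 60 mm up. Bystander.
- flask_b_mid (a point): The same kind, larger: 94 mm diameter, 170 mm tall; point on its axis 60 mm up. Bystander.
- dishes_mid (a point): Two stacked closed culture dishes, 90 mm diameter, 30 mm tall together; point at their middle. Bystander.
- jar_mid (a point): Small amber jar with black cap, 48 mm diameter, 60 mm tall; point at its middle. Bystander.
- slidebox_mid (a point): Grey closed box 85 x 75 x 32 mm; point at its middle. Bystander.
Not all that is in view belongs to the job. What is shaped like the plate but pink or yellow is not meant.

How it is judged:
On the way, in this order (a step that is already met when the one before it is completed fails the run):
1. the plate lies flat on the open end of the stage, bead end towards the clips, with both clips still down (angle between plate's own z axis and vertical below 0.05 rad and z of plate in the frame of stage between 0.036 and 0.044 m and x of plate_grip in the frame of stage between -0.13 and -0.03 m and y of plate_grip in the frame of stage between -0.025 and 0.025 m and x of plate in the frame of stage above -0.076 m and value of joint each of clip_left, clip_right below 0.03 rad), for 0.1 s.
2. both clips ride up to the crest of the bead (value of joint each of clip_left, clip_right above 0.17 rad and z of plate in the frame of stage between 0.034 and 0.048 m).
At the end, for the whole second after the job is handed in: The plate lies flat (within 0.05 rad) on the stage between the rails (within 5 mm of the middle), home against the end stop: both clips have dropped behind the bead (each reads 0.03 to 0.08 rad) and the fin's middle is at x = -31 to +3 mm of the stage; it is released and at rest (angle between plate's own z axis and vertical below 0.05 rad and value of joint clip_left between 0.03 and 0.08 rad and value of joint clip_right between 0.03 and 0.08 rad and x of plate_grip in the frame of stage between -0.031 and 0.003 m and y of plate_grip in the frame of stage between -0.005 and 0.005 m and z of plate in the frame of stage between 0.036 and 0.044 m and linear speed of plate below 0.01 m/s); the robot touches nothing.
It fails at once if the plate is rammed against the end stop with more than 20 N (contact force between plate and bracket_c0 above 20 N).
It fails at once if the glass is pressed on the stage and its parts with more than 90 N in all (contact force between plate and stage above 90 N).
It fails at once if a clip is bent up beyond 0.4 rad (value of joint any of clip_left, clip_right above 0.4 rad).
It fails at once if a bystander is knocked over or moved by more than 30 mm (distance of any of flask_a_mid, flask_b_mid, dishes_mid, jar_mid, slidebox_mid from where it was at the start of the episode above 0.03 m or angle between any of flask_a_mid, flask_b_mid, dishes_mid, jar_mid, slidebox_mid's own z axis and vertical above 0.4 rad).
It also fails if it takes over 67 s, if anything falls off the work surface, if the arm or the gripper's body presses on something with over 40 N, if the wrist force passes 120 N, or if a joint passes its speed limit or range.

## Working session

There is one attempt and no reset: what is moved stays moved. The work goes in short steps, Python scripts to look and compute and a shell command to move; the robot and the scene stay as the last step left them, time stands still between calls to the robot, and variables do not carry over. Pictures are saved under pics/ and viewed, and the job is handed in when it is done.

```bash
mkdir -p pics; cat > h.py <<'E'
from plant import robot
import cv2, numpy as np
def shot(n,f):
    c=robot.read_camera(n); cv2.imwrite('pics/'+f,c['color']); return c
E
python3 - <<'E'
from h import *
s=robot.read_state(); print({k:np.round(v,3) for k,v in s.items()})
for n in ['side','top','wrist']:
    c=shot(n,n+'0.png'); R=np.array(c['R']);t=np.array(c['t'])
    print(n,'cam pos',np.round(-R.T@t,3))
    for l in ['plate','plate_grip','stage','stage_mouth','stop_about','flask_a_mid','dishes_mid','jar_mid','slidebox_mid']:
        try:
            for d in robot.mark_of(n,l)[:4]:
                p=np.array(d['location']); w=R.T@(p-t)
                px=cv2.projectPoints(p.reshape(1,3),np.zeros(3),np.zeros(3),np.array(c['camera_matrix']),np.array(c['D']))[0].ravel()
                print(' ',l,round(d['score'],2),np.round(w,3),np.round(px))
        except Exception as e: print(l,e)
E
```

```text
{'t': np.float64(0.0), 'q': array([-1.368,  0.131,  1.489, -0.   ,  1.523, -0.085]), 'dq': array([-0.002, -0.001, -0.001,  0.001,  0.   , -0.   ]), 'joint_torque': array([ 2.0000e-03, -5.5983e+01, -4.9176e+01,  7.7000e-02,  3.5000e-02,
       -0.0000e+00]), 'tool_pos': array([ 0.17 , -0.575,  0.218]), 'orientation': array([-3.107, -0.45 ,  0.   ]), 'force': array([ 0.229, -0.098,  0.35 ]), 'wrist_torque': array([-0.008,  0.041, -0.041]), 'opening': np.float64(0.093)}
side cam pos [-0.142  0.775  1.058]
  plate 0.96 [0.325 0.137 0.003] [311. 290.]
  plate 0.9 [0.406 0.437 0.002] [205. 348.]
  plate 0.79 [ 0.319  0.295 -0.001] [272. 332.]
  plate_grip 0.94 [0.451 0.308 0.035] [229. 297.]
  plate_grip 0.82 [0.285 0.269 0.027] [289. 326.]
  plate_grip 0.78 [0.292 0.101 0.031] [330. 282.]
  plate_grip 0.69 [0.379 0.47  0.028] [201. 358.]
  stage 0.66 [0.598 0.013 0.003] [266. 216.]
  stage_mouth 0.96 [ 0.639 -0.001  0.041] [259. 198.]
  stage_mouth 0.51 [0.453 0.306 0.031] [229. 297.]
  stop_about 0.89 [ 0.685 -0.004  0.04 ] [249. 191.]
  flask_a_mid 0.76 [0.659 0.414 0.066] [142. 270.]
 
[... 368 characters left out ...]
300.]
  plate_grip 0.97 [0.379 0.478 0.028] [ 91. 277.]
  plate_grip 0.93 [0.287 0.27  0.033] [171. 316.]
  plate_grip 0.89 [0.448 0.304 0.031] [159. 249.]
  plate_grip 0.62 [0.299 0.102 0.027] [241. 312.]
  stage 0.7 [ 0.596  0.01  -0.   ] [279. 192.]
  stage_mouth 0.56 [0.64  0.001 0.04 ] [283. 172.]
  stage_mouth 0.22 [ 0.737 -0.276  0.011] [389. 139.]
  flask_a_mid 0.87 [0.66  0.413 0.057] [117. 163.]
  dishes_mid 0.79 [ 0.5   -0.267  0.012] [389. 229.]
  jar_mid 0.62 [0.691 0.255 0.026] [183. 154.]
  jar_mid 0.53 [ 0.681 -0.007  0.04 ] [286. 156.]
  jar_mid 0.35 [ 0.495  0.298 -0.   ] [166. 232.]
  slidebox_mid 0.59 [ 0.739 -0.275  0.012] [388. 138.]
wrist cam pos [ 0.25  -0.553  0.386]
```

View pics/top0.png

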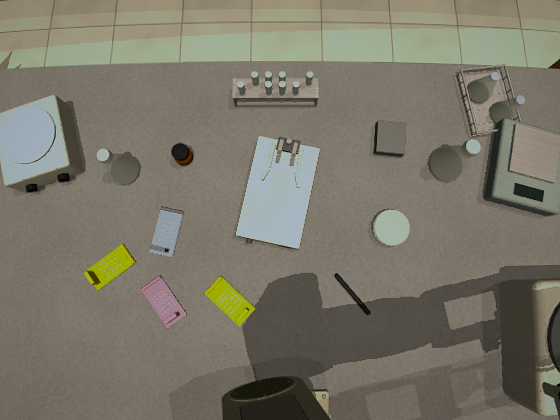

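View pics/side0.png

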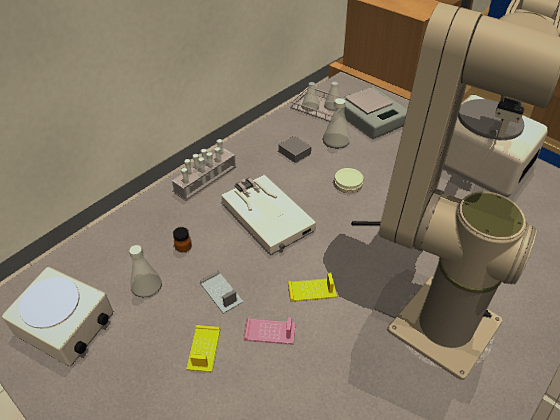

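```bash
python3 - <<'E'
import cv2
a=cv2.imread('pics/top0.png')[215:345,60:270]
cv2.imwrite('pics/top0crop.png',cv2.resize(a,None,fx=3.7,fy=3.7,interpolation=cv2.INTER_CUBIC))
E
```

```text
(no output)
```

View pics/top0crop.png

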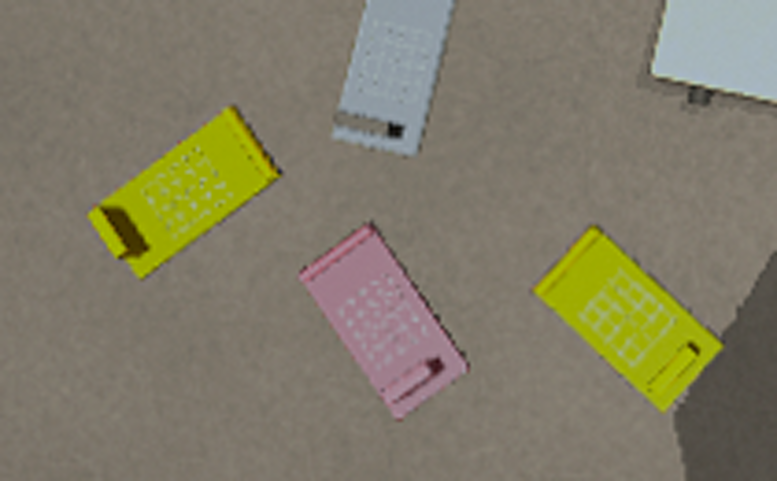

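The four plate-shaped things in the top picture are yellow (110,266), pink (163,300), yellow (230,300) and clear bluish glass with a grey fin (167,232). Only the one at (167,232) is clear glass, and the crop confirms it. Its fin is at the lower end (160,249) and its bead end points up, towards +x. The stage is at (279,192), with its clips at the top (288,148).

```bash
cat >> h.py <<'E'
def topl(c,uv,z):
    K=np.array(c['camera_matrix']);D=np.array(c['D']);R=np.array(c['R']);t=np.array(c['t'])
    n=cv2.undistortPoints(np.array(uv,float).reshape(-1,1,2),K,D).reshape(-1,2)
    d=np.c_[n,np.ones(len(n))]@R; o=-R.T@t
    return (o+d*((z-o[2])/d[:,2])[:,None])[:,:2]
def proj(c,X):
    return cv2.projectPoints(np.array(X,float).reshape(-1,1,3),cv2.Rodrigues(np.array(c['R']))[0],np.array(c['t']),np.array(c['camera_matrix']),np.array(c['D']))[0].reshape(-1,2)
def rect(c,mask,z):
    cn=max(cv2.findContours(mask.astype(np.uint8),cv2.RETR_EXTERNAL,cv2.CHAIN_APPROX_NONE)[0],key=len).reshape(-1,2)
    w=topl(c,cn,z); r=cv2.minAreaRect((w*1000).astype(np.float32)); return r,w
E
python3 - <<'E'
from h import *
for n in ['top','side']:
    c=shot(n,n+'1.png')
    for l,z in [('plate',.004),('stage',.04)]:
        for d in robot.outline_of(n,l)[:6]:
            r,w=rect(c,d['mask'],z); print(n,l,round(d['score'],2),d['mask'].sum(),np.round(r[0]),np.round(r[1]),round(r[2],1))
E
```

```text
top plate 0.88 1109 [404. 442.] [ 61. 127.] 36.7
top plate 0.62 1195 [325. 135.] [122.  61.] 47.5
top plate 0.57 1123 [495. 295.] [ 63. 122.] 77.7
top plate 0.55 1131 [321. 298.] [119.  61.] 37.6
top stage 0.76 6869 [592.  13.] [163. 278.] 77.7
side plate 0.91 919 [497. 297.] [ 64. 127.] 76.3
side plate 0.87 1126 [407. 438.] [ 62. 124.] 38.2
side plate 0.71 1049 [325. 296.] [121.  72.] 41.6
side plate 0.6 896 [330. 130.] [121.  76.] 47.8
side stage 0.69 4090 [594.  21.] [175. 305.] 77.9
side stage 0.25 522 [ 719. -259.] [ 97. 107.] 81.7
```

```bash
cat >> h.py <<'E'
from scipy.spatial.transform import Rotation as Ro
def delta(target,yaw_jaw=None,s=None):
    """target xyz world TCP; yaw_jaw: world angle of jaw axis"""
    s=s or robot.read_state(); R=Ro.from_rotvec(s['orientation']).as_matrix()
    d=R.T@(np.array(target)-np.array(s['tool_pos']))
    out=np.round(d,4)
    sp=None
    if yaw_jaw is not None:
        a=R.T@np.array([np.cos(yaw_jaw),np.sin(yaw_jaw),0]); sp=np.arctan2(-a[0],a[1])
        sp=[round(float((sp+k)),4) for k in (0,np.pi,-np.pi)]
    return out,sp
E
python3 - <<'E'
from h import *
s=robot.read_state();R=Ro.from_rotvec(s['orientation']).as_matrix();print(np.round(R,3),s['t'])
y=np.radians(-12.3)
for T in [(0.46,-0.30,.26),(0.5,0.0,.26),(0.45,0.306,.22),(0.45,0.306,.20)]: print(delta(T,y))
E
```

```text
[[ 0.959  0.284 -0.   ]
 [ 0.284 -0.959  0.   ]
 [ 0.    -0.    -1.   ]] 1.8
(array([ 0.3559, -0.1818, -0.0414]), [-1.0683, 2.0733, -4.2099])
(array([ 0.4794, -0.4581, -0.0414]), [-1.0683, 2.0733, -4.2099])
(array([ 0.5183, -0.7657, -0.0013]), [-1.0683, 2.0733, -4.2099])
(array([ 0.5183, -0.7657,  0.0187]), [-1.0683, 2.0733, -4.2099])
```

```bash
python3 -m pendant '[{"delta_pos":[0.045,-0.023,-0.01],"spin":-0.12},{"delta_pos":[0.09,-0.046,-0.02],"spin":-0.24},{"delta_pos":[0.135,-0.069,-0.03],"spin":-0.36},{"delta_pos":[0.18,-0.092,-0.04],"spin":-0.48},{"delta_pos":[0.225,-0.115,-0.04],"spin":-0.6},{"delta_pos":[0.27,-0.138,-0.04],"spin":-0.72},{"delta_pos":[0.315,-0.161,-0.04],"spin":-0.84},{"delta_pos":[0.345,-0.19,-0.04],"spin":-0.96},{"delta_pos":[0.37,-0.23,-0.04],"spin":-1.068},{"delta_pos":[0.39,-0.27,-0.04],"spin":-1.068}]' -1 20
python3 - <<'E'
from h import *
y=np.radians(-12.3)
for T in [(0.5,0.0,.26),(0.46,0.306,.20)]: print(delta(T,y))
E
```

```text
t: 2.8
tool_pos: [0.4684, -0.2037, 0.2585]
orientation: [-2.442, -1.976, -0.0]
force: [0.0, -0.3, 0.8]
opening: 0.093
(array([ 0.2058, -0.0116, -0.0014]), [0.0043, 3.1459, -3.1373])
(array([ 0.4966, -0.1147,  0.0586]), [0.0043, 3.1459, -3.1373])
```

```bash
python3 -m pendant '[{"delta_pos":[0.048,-0.005,0],"spin":0.004},{"delta_pos":[0.096,-0.01,0],"spin":0.004},{"delta_pos":[0.144,-0.015,0],"spin":0.004},{"delta_pos":[0.192,-0.02,0],"spin":0.004},{"delta_pos":[0.24,-0.03,0],"spin":0.004},{"delta_pos":[0.288,-0.045,0],"spin":0.004},{"delta_pos":[0.335,-0.06,0],"spin":0.004},{"delta_pos":[0.38,-0.075,0.01],"spin":0.004},{"delta_pos":[0.42,-0.095,0.03],"spin":0.004},{"delta_pos":[0.46,-0.115,0.05],"spin":0.004}]'
python3 - <<'E'
from h import *
c=shot('wrist','wrist1.png'); R=np.array(c['R']);t=np.array(c['t'])
print(-R.T@t)
for l in ['plate','plate_grip']:
    for d in robot.mark_of('wrist',l): print(l,round(d['score'],2),R.T@(np.array(d['location'])-t), proj(c,R.T@(np.array(d['location'])-t)))
for d in robot.outline_of('wrist','plate'):
    r,w=rect(c,d['mask'],.004); print(d['score'],d['mask'].sum(),r)
print(delta((0.45,.306,.011),np.radians(-12.3)))
E
```

```text
t: 3.8
tool_pos: [0.4517, 0.2723, 0.2087]
orientation: [2.446, 1.971, 0.003]
force: [0.8, -0.0, 0.2]
opening: 0.0931
[0.47003449 0.35112828 0.37590871]
plate 0.97 [ 0.49804086  0.29530297 -0.00055206] [[314.08055431 153.37143175]]
plate 0.85 [ 0.31638917  0.29819395 -0.00099324] [[161.3222158  184.40676271]]
plate 0.76 [ 0.40654507  0.43617898 -0.0008316 ] [[203.26974466  41.47589246]]
plate 0.6 [0.32726741 0.13212466 0.00518611] [[208.02837443 305.9157225 ]]
plate_grip 0.94 [0.45323662 0.30580686 0.03234699] [[272.95958329 156.73688712]]
plate_grip 0.59 [0.28527992 0.27151062 0.02996486] [[133.32107151 219.18410675]]
0.94 2795 ((332.2192077636719, 140.36001586914062), (101.66010284423828, 61.50339126586914), 48.64710235595703)
0.76 6526 ((403.33941650390625, 442.79241943359375), (60.31060028076172, 130.50555419921875), 37.19245910644531)
0.64 5830 ((497.5507507324219, 295.2543640136719), (61.6395263671875, 122.90802001953125), 77.77993774414062)
0.61 5608 ((315.7103271484375, 293.516357421875), (137.10690307617188, 61.76441955566406), 36.40093231201172)
(array([ 0.0343, -0.0083,  0.1969]), [0.003, 3.1446, -3.1386])
```

View pics/wrist1.png

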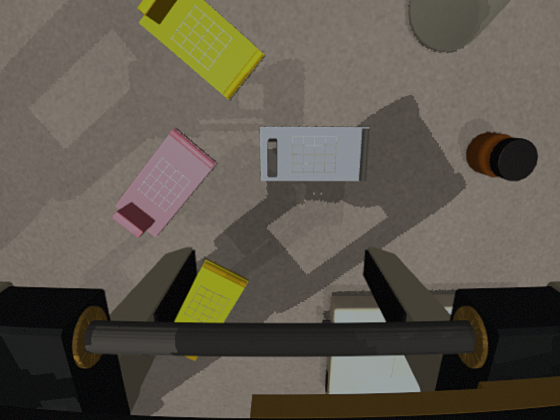

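The wrist picture shows the clear plate at (314,153), its fin at (272,157) on the left and the bead at (364,154) on the right. It is square to the jaws. I'll descend to the fin.

```bash
python3 -m pendant '[{"delta_pos":[0.034,-0.006,0.03],"spin":0.003},{"delta_pos":[0.034,-0.006,0.07],"spin":0.003},{"delta_pos":[0.034,-0.006,0.11],"spin":0.003},{"delta_pos":[0.034,-0.006,0.145],"spin":0.003},{"delta_pos":[0.034,-0.006,0.17],"spin":0.003},{"delta_pos":[0.034,-0.006,0.185],"spin":0.003},{"delta_pos":[0.034,-0.006,0.193],"spin":0.003},{"delta_pos":[0.034,-0.006,0.195],"spin":0.003},{"delta_pos":[0.034,-0.006,0.195],"spin":0.003}]'
python3 - <<'E'
from h import *
c=shot('wrist','wrist2.png');c=shot('side','side2.png')
print(delta((0.452,.305,.012),np.radians(-12.2)))
E
```

```text
t: 4.9
tool_pos: [0.4533, 0.3055, 0.0142]
orientation: [2.447, 1.97, 0.001]
force: [-0.1, 0.1, 0.8]
opening: 0.0931
(array([-0.0011, -0.0012,  0.0026]), [-0.0018, 3.1398, -3.1434])
```

View pics/wrist2.png

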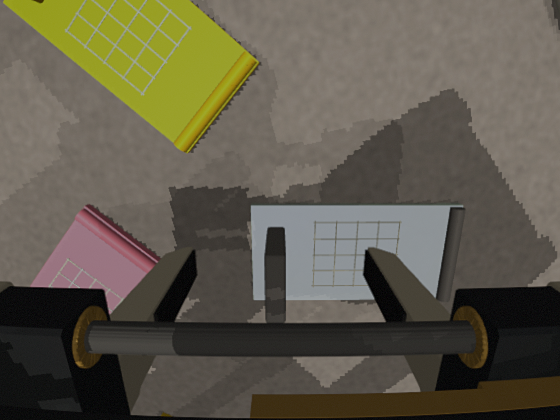

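The fin (276,270) stands between the open jaws and square to them, so I'll close on it.

```bash
python3 -m pendant '[{"delta_pos":[0,0,0.001],"spin":-0.001},{"delta_pos":[0,0,0.001],"spin":-0.001},{"delta_pos":[0,0,0.001],"spin":-0.001},{"delta_pos":[0,0,0.001],"spin":-0.001},{"delta_pos":[0,0,0.001],"spin":-0.001},{"delta_pos":[0,0,0.001],"spin":-0.001},{"delta_pos":[0,0,0.001],"spin":-0.001},{"delta_pos":[0,0,0.001],"spin":-0.001}]' 1 20
python3 -m pendant '[{"delta_pos":[0,0,-0.005],"spin":0},{"delta_pos":[0,0,-0.02],"spin":0},{"delta_pos":[0,0,-0.05],"spin":0},{"delta_pos":[0,0,-0.09],"spin":0},{"delta_pos":[0,0,-0.13],"spin":0},{"delta_pos":[0,0,-0.13],"spin":0}]'
python3 - <<'E'
from h import *
s=robot.read_state();print(s['opening'],s['force'],s['tool_pos'])
c=shot('wrist','wrist3.png');c=shot('side','side3.png'); c=shot('top','top3.png')
for z in (.04,.041):
  for n in ['top']:
    for d in robot.outline_of(n,'stage'): 
        r,w=rect(c,d['mask'],z); print(d['score'],d['mask'].sum(),r)
E
```

```text
t: 5.8
tool_pos: [0.4534, 0.3058, 0.0135]
orientation: [2.445, 1.972, 0.002]
force: [0.3, -0.6, -0.2]
opening: 0.0339
t: 6.4
tool_pos: [0.4573, 0.308, 0.1523]
orientation: [2.444, 1.97, 0.021]
force: [-0.3, 1.0, 0.9]
opening: 0.0004
0.0003813459657940725 [-0.3426632   1.00516717  0.933255  ] [0.45727681 0.30797277 0.15228086]
```

View pics/wrist3.png

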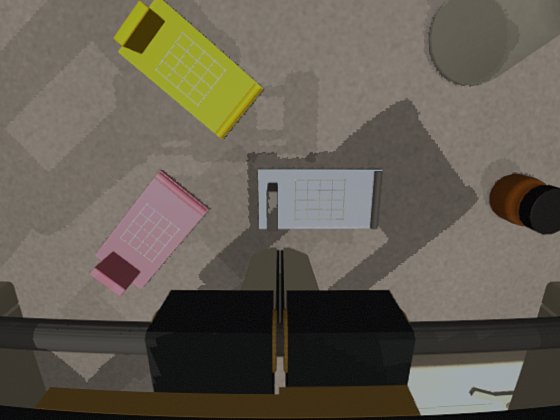

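View pics/side3.png

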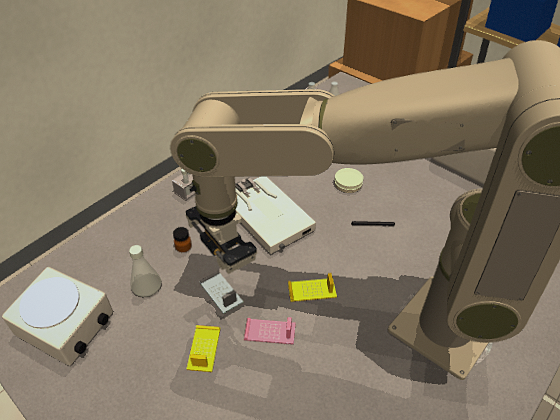

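I lifted too early: the fingers close at only about 75 mm/s and hadn't reached the fin. The wrist picture shows the plate still lying there at (320,199), so I'll measure again, open partly and retry.

```bash
python3 - <<'E'
from h import *
c=shot('wrist','wrist4.png'); R=np.array(c['R']);t=np.array(c['t'])
for l in ['plate','plate_grip']:
    for d in robot.mark_of('wrist',l)[:2]: print(l,round(d['score'],2),R.T@(np.array(d['location'])-t))
for d in robot.outline_of('wrist','plate'):
    r,w=rect(c,d['mask'],.004); print(d['score'],d['mask'].sum(),r)
print(delta((0.452,.305,.012),np.radians(-12.2)),robot.read_state()['t'])
E
```

```text
plate 0.9 [ 3.18154643e-01  3.00052650e-01 -6.04153816e-05]
plate 0.8 [ 4.96645696e-01  2.95396485e-01 -2.70317200e-04]
plate_grip 0.92 [0.45098261 0.30727951 0.02987941]
plate_grip 0.7 [0.28264477 0.27346727 0.0301536 ]
0.97 7773 ((497.032958984375, 293.921875), (62.415157318115234, 120.9701919555664), 77.89805603027344)
0.86 10410 ((402.95672607421875, 443.3060607910156), (60.72971725463867, 132.16578674316406), 36.726356506347656)
0.62 7643 ((311.6361083984375, 291.0064392089844), (148.1753387451172, 61.84591293334961), 36.30270004272461)
(array([-0.0004, -0.0004,  0.1303]), [-0.0008, 3.1408, -3.1424]) 6.85
```

```bash
python3 -m pendant '[{"delta_pos":[0,0,0.02],"spin":0},{"delta_pos":[0,0,0.03],"spin":0},{"delta_pos":[0,0,0.04],"spin":0},{"delta_pos":[0,0,0.045],"spin":0},{"delta_pos":[0,0,0.05],"spin":0},{"delta_pos":[0,0,0.075],"spin":0},{"delta_pos":[0,0,0.1],"spin":0},{"delta_pos":[0,0,0.12],"spin":0},{"delta_pos":[0,0,0.129],"spin":0},{"delta_pos":[0,0,0.13],"spin":0}]' 0 20
python3 -m pendant '[{"delta_pos":[0,0,0.001],"spin":0},{"delta_pos":[0,0,0.001],"spin":0},{"delta_pos":[0,0,0.001],"spin":0},{"delta_pos":[0,0,0.001],"spin":0},{"delta_pos":[0,0,0.001],"spin":0},{"delta_pos":[0,0,0.001],"spin":0},{"delta_pos":[0,0,0.001],"spin":0},{"delta_pos":[0,0,0.001],"spin":0}]' 1 20
```

```text
t: 7.85
tool_pos: [0.4517, 0.3049, 0.0112]
orientation: [-2.445, -1.972, 0.005]
force: [-0.6, -0.8, -0.4]
opening: 0.0467
t: 8.65
tool_pos: [0.452, 0.3051, 0.0107]
orientation: [-2.445, -1.972, 0.004]
force: [-2.1, -0.7, 5.5]
opening: 0.0099
```

```bash
python3 - <<'E'
from h import *
c=shot('wrist','wrist5.png'); print(robot.read_state()['opening'])
E
```

```text
0.009917752176184604
```

View pics/wrist5.png

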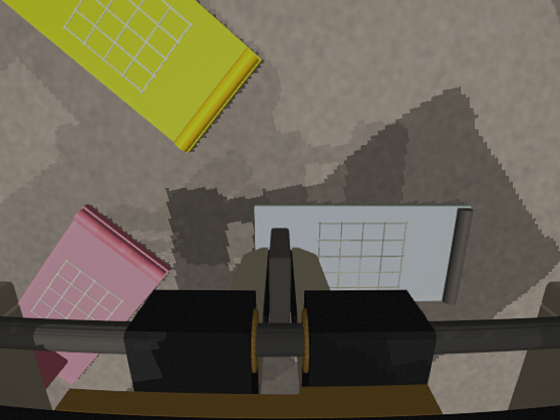

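The fin is held (opening 9.9 mm), so I'll lift.

```bash
python3 -m pendant '[{"delta_pos":[0,0,-0.003],"spin":0},{"delta_pos":[0,0,-0.01],"spin":0},{"delta_pos":[0,0,-0.03],"spin":0},{"delta_pos":[0,0,-0.06],"spin":0},{"delta_pos":[0,0,-0.09],"spin":0},{"delta_pos":[0,0,-0.12],"spin":0},{"delta_pos":[0,0,-0.13],"spin":0},{"delta_pos":[0,0,-0.13],"spin":0}]' 1 30
python3 - <<'E'
from h import *
c=shot('wrist','wrist6.png'); R=np.array(c['R']);t=np.array(c['t']); s=robot.read_state(); print(s['opening'],s['force'],s['tool_pos'],s['t'])
for l in ['plate','plate_grip','stage','stage_mouth','stop_about']:
    for d in robot.mark_of('wrist',l)[:2]: print(l,round(d['score'],2),R.T@(np.array(d['location'])-t))
c=shot('top','top6.png'); R=np.array(c['R']);t=np.array(c['t'])
for l in ['stage','stage_mouth','stop_about']:
    for d in robot.mark_of('top',l)[:2]: print(l,round(d['score'],2),R.T@(np.array(d['location'])-t))
for d in robot.outline_of('top','stage'):
    r,w=rect(c,d['mask'],.04); print(d['score'],d['mask'].sum(),r)
E
```

```text
t: 9.5
tool_pos: [0.4534, 0.3058, 0.1426]
orientation: [2.445, 1.972, 0.002]
force: [0.6, 0.1, -1.0]
opening: 0.0101
0.009739653266761964 [-0.66714635 -0.69285764 -2.58370366] [0.45237048 0.30524716 0.14054915] 9.55
plate 0.91 [0.40558876 0.43756868 0.00108333]
plate 0.77 [ 0.31920672  0.3006567  -0.00171733]
plate_grip 0.97 [0.45434673 0.30689784 0.15931076]
plate_grip 0.59 [0.37646949 0.47633594 0.03229724]
stage 0.96 [0.59506313 0.01349192 0.00136101]
stage 0.67 [0.45548055 0.30834379 0.16267435]
stage 0.71 [ 0.59694451  0.01216125 -0.00238926]
stage_mouth 0.72 [0.63790907 0.00171025 0.04008816]
stop_about 0.66 [ 0.67952705 -0.00299981  0.03925837]
0.55 6787 ((590.5524291992188, 13.606887817382812), (161.9939422607422, 279.6547546386719), 77.14445495605469)
0.42 988 ((656.2753295898438, 423.3286437988281), (123.3257064819336, 76.11972045898438), 74.33456420898438)
```

View pics/wrist6.png

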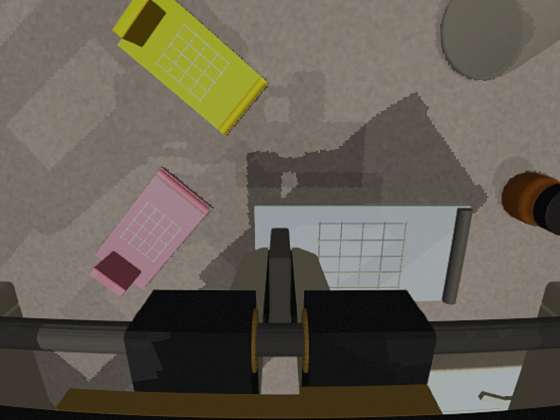

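```bash
python3 - <<'E'
import cv2
a=cv2.imread('pics/top0.png')[125:255,225:335]
cv2.imwrite('pics/stagecrop.png',cv2.resize(a,None,fx=4.6,fy=4.6,interpolation=cv2.INTER_CUBIC))
E
```

```text
(no output)
```

View pics/stagecrop.png

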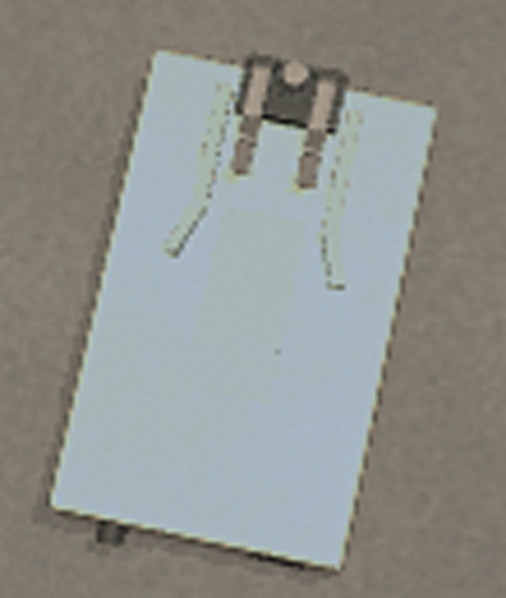

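The plate hangs level from the fin. The stage crop shows the top's corners, the flaring rails, both clips and the dark stop bracket at the upper end. Next I'll get the stage pose precisely from its white top face.

```bash
python3 - <<'E'
from h import *
from scipy.optimize import least_squares
c=robot.read_camera('top') ; im=cv2.imread('pics/top0.png')
cr=np.array([(155,52),(435,105),(342,568),(53,508)],float)/4.6+np.array([225,125])
cr=cv2.cornerSubPix(cv2.cvtColor(im,cv2.COLOR_BGR2GRAY),cr.astype(np.float32).reshape(-1,1,2),(4,4),(-1,-1),(3,50,.01)).reshape(-1,2)
w=topl(c,cr,.04); print(cr,w)
print([np.linalg.norm(w[i]-w[i-1]) for i in range(4)])
M=np.array([(130,80),(130,-80),(-130,-80),(-130,80)])/1000
f=lambda p:((M@np.array([[np.cos(p[2]),np.sin(p[2])],[-np.sin(p[2]),np.cos(p[2])]]))+p[:2]-w).ravel()
r=least_squares(f,[.59,.01,-.2]);print('pose',r.x,np.degrees(r.x[2]),np.round(r.fun,4))
print('mouth',r.x[:2]+.045*np.array([np.cos(r.x[2]),np.sin(r.x[2])]))
E
```

```text
[[258.29105 135.67442]
 [319.63022 148.58116]
 [298.23648 248.32161]
 [235.5311  234.74107]] [[ 0.73426172  0.06265983]
 [ 0.7003907  -0.09179497]
 [ 0.45066852 -0.03603586]
 [ 0.48358908  0.11610256]]
[np.float64(0.2563062615258279), np.float64(0.15812504863387772), np.float64(0.25587153755513226), np.float64(0.15565943887244602)]
pose [ 0.5922275   0.01273289 -0.21476315] -12.305022215371993 [ 0.002   0.0005  0.0018 -0.0013 -0.0025 -0.0017 -0.0013  0.0025]
mouth [0.63619371 0.00314267]
```

```bash
python3 - <<'E'
from h import *
print(delta((0.4973,.0338,.085),np.radians(-12.3)),robot.read_state()['t'])
E
```

```text
(array([-0.2556,  0.1018,  0.0557]), [0.001, 3.1426, -3.1406]) 10.1
```

```bash
python3 -m pendant '[{"delta_pos":[-0.02,0.008,0],"spin":0.001},{"delta_pos":[-0.055,0.022,0],"spin":0.001},{"delta_pos":[-0.09,0.036,0],"spin":0.001},{"delta_pos":[-0.125,0.05,0],"spin":0.001},{"delta_pos":[-0.16,0.064,0],"spin":0.001},{"delta_pos":[-0.195,0.078,0],"spin":0.001},{"delta_pos":[-0.23,0.092,0.005],"spin":0.001},{"delta_pos":[-0.248,0.1,0.025],"spin":0.001},{"delta_pos":[-0.256,0.102,0.045],"spin":0.001},{"delta_pos":[-0.256,0.102,0.054],"spin":0.001}]'
python3 - <<'E'
from h import *
c=shot('wrist','wrist7.png'); R=np.array(c['R']);t=np.array(c['t']); s=robot.read_state(); print(s['opening'],s['force'],s['tool_pos'],s['t'])
for l in ['plate','plate_grip','stage','stage_mouth','stop_about']:
    for d in robot.mark_of('wrist',l)[:2]: print(l,round(d['score'],2),R.T@(np.array(d['location'])-t))
c=shot('top','top7.png');c=shot('side','side7.png')
E
```

```text
t: 11.1
tool_pos: [0.4964, 0.0321, 0.085]
orientation: [-2.447, -1.967, 0.007]
force: [-0.2, -0.1, -1.5]
opening: 0.0099
0.009796649662730469 [-0.8655531  -0.45987332 -3.33710746] [0.49569364 0.0329601  0.08404667] 11.15
plate 0.84 [0.54295697 0.02158039 0.0735982 ]
plate 0.77 [0.32969122 0.13030616 0.00236918]
plate_grip 0.78 [0.49572591 0.03553298 0.10535119]
plate_grip 0.28 [ 0.59579256  0.01228776 -0.00087929]
stage 0.94 [5.93930225e-01 8.46116486e-03 2.99201193e-04]
stage_mouth 0.58 [0.64066651 0.006211   0.04115488]
stop_about 0.68 [ 0.68196627 -0.00653986  0.03688818]
```

View pics/wrist7.png

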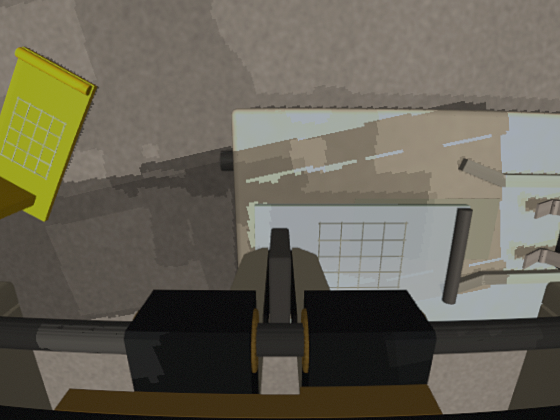

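View pics/side7.png

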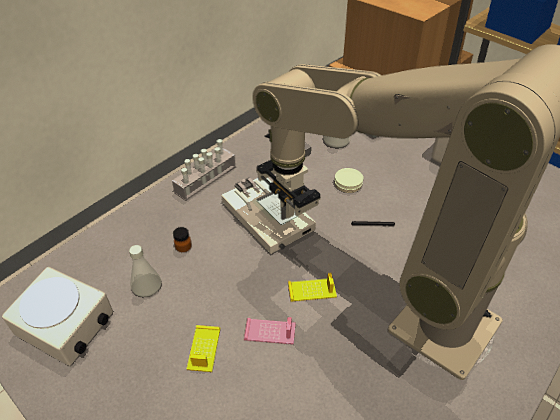

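```bash
python3 - <<'E'
import cv2
a=cv2.imread('pics/wrist7.png')[95:345,430:560]
cv2.imwrite('pics/w7c.png',cv2.resize(a,None,fx=2.4*1.0,fy=2.4,interpolation=cv2.INTER_CUBIC))
E
```

```text
(no output)
```

View pics/w7c.png

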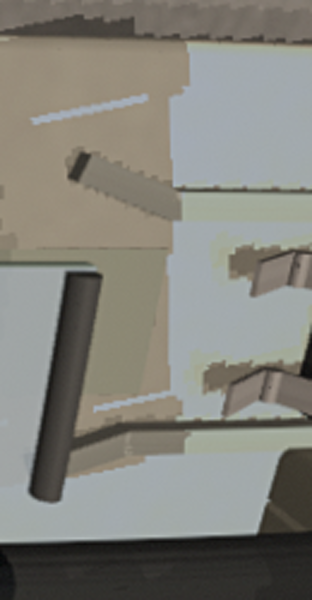

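```bash
python3 - <<'E'
from h import *
c=robot.read_camera('wrist'); R=np.array(c['R']);t=np.array(c['t']); s=robot.read_state(); print(s['tool_pos'],s['t'],-R.T@t)
y=np.radians(-12.3); O=np.array([.595,.0125]); A=np.array([[np.cos(y),np.sin(y)],[-np.sin(y),np.cos(y)]])
st=lambda uv,z:np.round(1000*(topl(c,uv,z)-O)@A.T,1)
print('cam',1000*A@((-R.T@t)[:2]-O))
g=cv2.cvtColor(c['color'],cv2.COLOR_BGR2GRAY).astype(int)
for col in (515,530,545,555): print(col,list(enumerate(g[170:195,col],170)),list(enumerate(g[262:290,col],262)))
print('L rail inner top',st([(520,186.7),(545,187)],.046),'R rail inner top',st([(520,273.3),(545,272.5)],.046))
print('stage +y edge',st([(300,110),(450,111),(500,111)],.04))
print('stage -x edge',st([(233,130),(237,220)],.04))
print('plate +y edge',st([(260,205),(360,205),(465,205)],.0783),st([(260,205),(465,205)],.0733))
for col in (270,360,430): print(col,list(enumerate(g[196:214,col],196)))
print('bead ends',st([(464,208),(449,303)],.0843))
print('tcp',1000*A@(np.array(s['tool_pos'])[:2]-O))
E
```

```text
[0.49807578 0.03377718 0.08769615] 11.55 [0.51689941 0.11309171 0.25484651]
cam [-97.73692405  81.6448898 ]
515 [(170, np.int64(168)), (171, np.int64(168)), (172, np.int64(169)), (173, np.int64(170)), (174, np.int64(171)), (175, np.int64(152)), (176, np.int64(105)), (177, np.int64(82)), (178, np.int64(152)), (179, np.int64(169)), (180, np.int64(168)), (181, np.int64(166)), (182, np.int64(166)), (183, np.int64(166)), (184, np.int64(166)), (185, np.int64(165)), (186, np.int64(166)), (187, np.int64(166)), (188, np.int64(166)), (189, np.int64(167)), (190, np.int64(168)), (191, np.int64(168)), (192, np.int64(168)), (193, np.int64(168)), (194, np.int64(166))] [(262, np.int64(170)), (263, np.int64(171)), (264, np.int64(170)), (265, np.int64(171)), (266, np.int64(171)), (267, np.int64(171)), (268, np.int64(172)), (269, np.int64(173)), (270, np.int64(170)), (271, np.int64(99)), (272, np.int64(59)), (273, np.int64(59)), (274, np.int64(85)), (275, np.int64(141)), (276, np.int64(171)), (277, np.int64(168)), (278, np.int64(166)), (279, np.int64(166)), (280, np.int64(165)), (281, np.int64(166)), (
[... 4541 characters left out ...]
64(99)), (204, np.int64(89)), (205, np.int64(102)), (206, np.int64(144)), (207, np.int64(160)), (208, np.int64(159)), (209, np.int64(158)), (210, np.int64(158)), (211, np.int64(158)), (212, np.int64(158)), (213, np.int64(158))]
430 [(196, np.int64(129)), (197, np.int64(128)), (198, np.int64(128)), (199, np.int64(130)), (200, np.int64(129)), (201, np.int64(127)), (202, np.int64(126)), (203, np.int64(119)), (204, np.int64(95)), (205, np.int64(104)), (206, np.int64(147)), (207, np.int64(163)), (208, np.int64(163)), (209, np.int64(161)), (210, np.int64(162)), (211, np.int64(161)), (212, np.int64(161)), (213, np.int64(162))]
bead ends [[  3.6  29.9]
 [  5.  -30.4]]
tcp [-99.23206561   0.14096603]
```

The plate is centred to about 1 mm: its edges are at y = +29.8 and −30.4 mm, and the rails' inner faces at about +31 to +33 and −32 mm. The yaw agrees too, so I'll lower it in steps while watching the force.

```bash
python3 -m pendant '[{"delta_pos":[0,0,0.008],"spin":0.001},{"delta_pos":[0,0,0.016],"spin":0.001},{"delta_pos":[0,0,0.024],"spin":0.001},{"delta_pos":[0,0,0.03],"spin":0.001},{"delta_pos":[0,0,0.033],"spin":0.001},{"delta_pos":[0,0,0.033],"spin":0.001}]'
python3 -c "
from h import *
s=robot.read_state();print(s['t'],s['force'],s['tool_pos'],delta((.4973,.0338,.0507),np.radians(-12.3)))"
```

```text
t: 12.15
tool_pos: [0.4974, 0.0337, 0.0539]
orientation: [-2.447, -1.97, 0.004]
force: [-0.2, -0.8, -0.9]
opening: 0.0095
12.15 [-0.22076869 -0.83708115 -0.87671704] [0.49744906 0.03373387 0.05386598] (array([ 0.    , -0.0002,  0.0032]), [-0.0002, 3.1414, -3.1418])
```

```bash
python3 -m pendant '[{"delta_pos":[0,0,0.001],"spin":0},{"delta_pos":[0,0,0.002],"spin":0},{"delta_pos":[0,0,0.0025],"spin":0},{"delta_pos":[0,0,0.0025],"spin":0}]'
```

```text
t: 12.55
tool_pos: [0.4975, 0.0337, 0.0515]
orientation: [-2.447, -1.97, 0.004]
force: [0.6, -0.6, -1.7]
opening: 0.0102
```

```bash
python3 -m pendant '[{"delta_pos":[0,0,0.0005],"spin":0},{"delta_pos":[0,0,0.001],"spin":0},{"delta_pos":[0,0,0.001],"spin":0}]'; python3 -c "
from h import *
s=robot.read_state();print(s['t'],s['force'],s['tool_pos'])"
```

```text
t: 12.85
tool_pos: [0.4978, 0.0337, 0.0507]
orientation: [2.447, 1.97, -0.003]
force: [-0.0, 0.7, 0.6]
opening: 0.0096
12.85 [-0.03775528  0.68274594  0.63992926] [0.49775505 0.0336986  0.05073666]
```

It's just touching. I'll release slightly so the plate settles flat, then check.

```bash
python3 -m pendant '[{"delta_pos":[0,0,0],"spin":0},{"delta_pos":[0,0,0],"spin":0},{"delta_pos":[0,0,0],"spin":0},{"delta_pos":[0,0,0],"spin":0}]' 0.6 20
python3 - <<'E'
from h import *
c=shot('wrist','wrist8.png'); s=robot.read_state(); print(s['tool_pos'],s['t'],s['opening'],s['force'])
E
```

```text
t: 13.25
tool_pos: [0.4978, 0.0337, 0.0507]
orientation: [2.447, 1.97, -0.003]
force: [-0.3, -1.0, -0.7]
opening: 0.0187
[0.49778997 0.03369033 0.05075522] 13.3 0.01850767154756738 [ 0.28134276  0.2014412  -0.11874292]
```

View pics/wrist8.png

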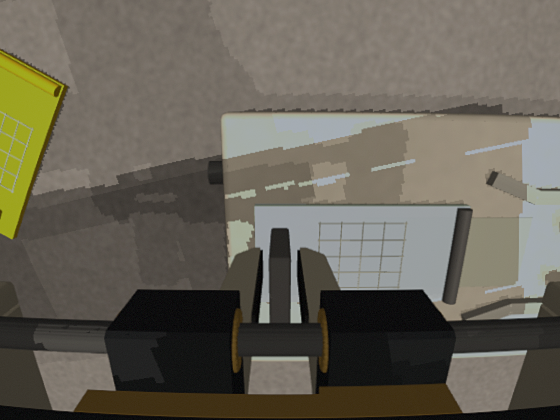

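The plate rests flat: its edge stayed at row 205 and the bead end at (464,208), and it lines up between the flares. Next I'll estimate the stop face from the first top picture, for use in the slow approach.

```bash
python3 - <<'E'
from h import *
c=robot.read_camera('top')
y=np.radians(-12.3); O=np.array([.595,.0125]); A=np.array([[np.cos(y),np.sin(y)],[-np.sin(y),np.cos(y)]])
f=lambda p:np.array(p,float)/4.6+np.array([225,125])
for nm,p,z in [('stop lower edge',[(268,122),(305,128)],.05),('clip tips',[(238,177),(305,188)],.055),('toes?',[(245,120),(318,130)],.045)]:
    print(nm,np.round(f(p),1).tolist(),np.round(1000*(topl(c,f(p),z)-O)@A.T,1))
im=cv2.imread('pics/top0.png')[135:182,262:316]
cv2.imwrite('pics/stopc.png',cv2.resize(im,None,fx=12,fy=12,interpolation=cv2.INTER_CUBIC))
s=robot.read_state();print(s['tool_pos'],s['t'])
E
```

```text
stop lower edge [[283.3, 151.5], [291.3, 152.8]] [[ 95.2   7.7]
 [ 96.2 -12.5]]
clip tips [[276.7, 163.5], [291.3, 165.9]] [[ 60.6  16.7]
 [ 62.2 -19.5]]
toes? [[278.3, 151.1], [294.1, 153.3]] [[ 95.1  20.4]
 [ 98.  -19.4]]
[0.49777989 0.03369512 0.0507388 ] 13.35
```

View pics/stopc.png

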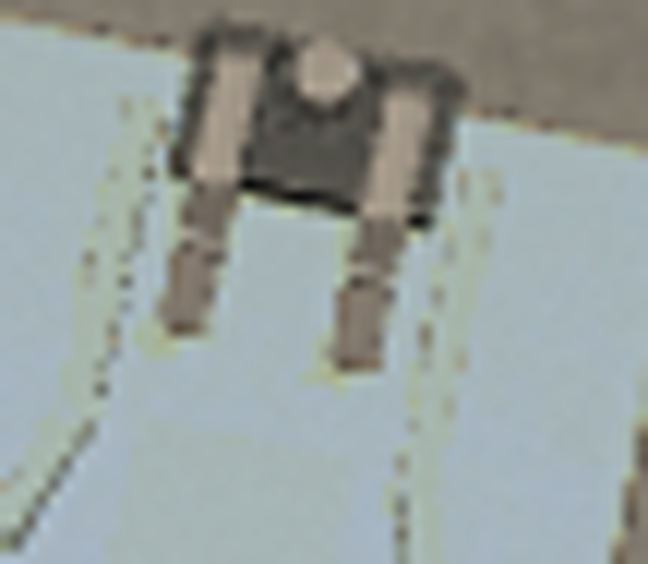

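```bash
python3 -m pendant '[{"delta_pos":[0,0,0],"spin":0},{"delta_pos":[0,0,0],"spin":0},{"delta_pos":[0,0,0],"spin":0},{"delta_pos":[0,0,0],"spin":0}]' 1 35
python3 -c "
from h import *
s=robot.read_state();print(s['t'],s['force'],s['tool_pos'],delta((.497,.0338,.0507),np.radians(-12.3)))"
```

```text
t: 13.75
tool_pos: [0.4978, 0.0337, 0.0508]
orientation: [2.447, 1.97, -0.003]
force: [0.4, -0.0, 0.6]
opening: 0.0099
13.75 [ 0.38488249 -0.01562338  0.61692063] [0.49779456 0.03368014 0.05075772] (array([-0.0001, -0.0008,  0.0001]), [-0.0003, 3.1413, -3.1419])
```

The stop face shows near stage x ≈ 96 mm and the clip tips near 61 mm. That puts clip contact at roughly 55 mm of travel and home at roughly 90 mm. First I'll slide to the mouth.

```bash
python3 -m pendant '[{"delta_pos":[0,0.003,0],"spin":0},{"delta_pos":[0,0.006,0],"spin":0},{"delta_pos":[0,0.010,0],"spin":0},{"delta_pos":[0,0.014,0],"spin":0},{"delta_pos":[0,0.018,0],"spin":0},{"delta_pos":[0,0.022,0],"spin":0},{"delta_pos":[0,0.026,0],"spin":0},{"delta_pos":[0,0.03,0],"spin":0},{"delta_pos":[0,0.034,0],"spin":0},{"delta_pos":[0,0.035,0],"spin":0}]'
cat > f.py <<'E'
from h import *
y=np.radians(-12.3); O=np.array([.595,.0125]); A=np.array([[np.cos(y),np.sin(y)],[-np.sin(y),np.cos(y)]])
s=robot.read_state(); p=s['tool_pos']
R=Ro.from_rotvec(s['orientation']).as_matrix(); jy=np.degrees(np.arctan2(R[1,1],R[0,1]))
print('t',round(s['t'],2),'stage xy',np.round(1000*A@(np.array(p)[:2]-O),1),'z',round(p[2],4),'F stage',np.round(A@np.array(s['force'])[:2],1),round(s['force'][2],1),'tau',np.round(s['wrist_torque'],2),'yaw',round(jy,2))
E
python3 f.py
```

```text
t: 14.75
tool_pos: [0.5324, 0.0261, 0.0507]
orientation: [2.447, 1.97, -0.003]
force: [-1.6, -0.1, 3.1]
opening: 0.0094
t 14.75 stage xy [-64.  -0.] z 0.0507 F stage [-1.5 -0.5] 3.1 tau [-0.06  0.07 -0.03] yaw -12.32
```

```bash
python3 - <<'E'
from h import *
c=shot('wrist','wrist9.png')
cv2.imwrite('pics/w9c.png',cv2.resize(c['color'][120:340,380:560],None,fx=3,fy=2.7,interpolation=cv2.INTER_CUBIC))
E
```

View pics/w9c.png

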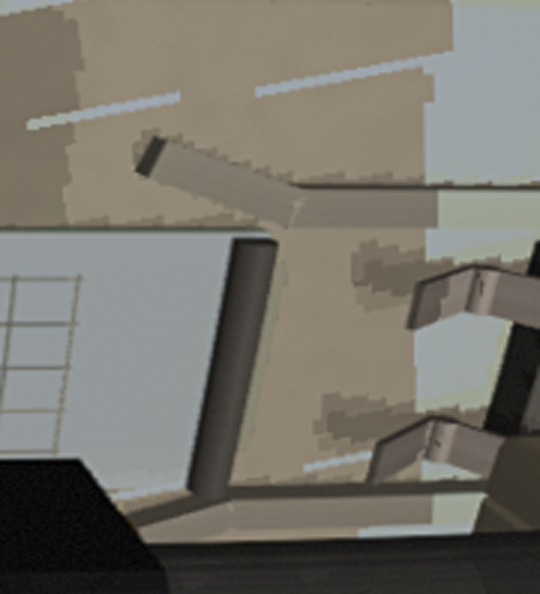

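```bash
python3 - <<'E'
from h import *
c=robot.read_camera('wrist'); g=cv2.cvtColor(c['color'],cv2.COLOR_BGR2GRAY).astype(int)
for col in (400,430,455): print('plate L',col,200,g[200:212,col].tolist())
for col in (500,520): print('rail L',col,185,g[185:210,col].tolist())
for col in (470,500,520): print('rail R',col,292,g[292:325,col].tolist())
y=np.radians(-12.3); O=np.array([.595,.0125]); A=np.array([[np.cos(y),np.sin(y)],[-np.sin(y),np.cos(y)]])
st=lambda uv,z:np.round(1000*(topl(c,uv,z)-O)@A.T,1)
print(st([(400,205),(455,205)],.045),st([(500,204.5),(520,204.5)],.046))
print('bead',st([(448,304.5)],.047),'railR',st([(470,304),(500,303)],.046),st([(470,300),(500,300)],.04))
E
python3 f.py
```

```text
plate L 400 200 [116, 116, 113, 94, 75, 96, 137, 154, 153, 152, 152, 153]
plate L 430 200 [133, 117, 118, 107, 77, 95, 137, 155, 153, 152, 152, 152]
plate L 455 200 [115, 117, 117, 109, 81, 93, 136, 157, 155, 155, 155, 156]
rail L 500 185 [125, 116, 107, 78, 58, 97, 119, 120, 118, 119, 118, 119, 117, 115, 116, 117, 117, 114, 117, 123, 134, 134, 134, 134, 127]
rail L 520 185 [114, 113, 108, 81, 57, 91, 115, 120, 118, 118, 117, 118, 116, 115, 115, 116, 116, 113, 114, 123, 133, 133, 131, 131, 131]
rail R 470 292 [134, 135, 135, 135, 131, 133, 129, 89, 59, 58, 58, 58, 75, 107, 120, 119, 118, 118, 116, 116, 116, 117, 115, 114, 134, 136, 138, 131, 56, 18, 23, 23, 28]
rail R 500 292 [131, 132, 133, 136, 136, 120, 101, 62, 58, 58, 58, 71, 105, 120, 119, 117, 116, 116, 115, 115, 114, 113, 113, 136, 164, 168, 157, 68, 19, 25, 25, 28, 32]
rail R 520 292 [147, 146, 147, 144, 143, 133, 88, 58, 58, 60, 61, 94, 119, 120, 116, 116, 115, 114, 114, 113, 110, 114, 156, 163, 166, 169, 76, 18, 22, 21, 27, 32, 35]
[[ 3.3 30.5]
 [34.5 30.6]] [[60.3 31.2]
 [72.4 31.2]]
bead [[ 39.6 -32. ]] railR [[ 54.4 -32.7]
 [ 74.1 -32.6]] [[ 57.9 -33.7]
 [ 78.3 -34.3]]
t 14.85 stage xy [-64.2  -0. ] z 0.0507 F stage [0.4 0.5] -1.0 tau [-0.08 -0.26 -0.01] yaw -12.32
```

The rails' inner faces measure +31.2 and −32.7 mm, so the channel middle is at −0.75 mm. The plate's middle is about +0.5 mm, so I'll shift it −1.2 mm across while advancing.

```bash
python3 -m pendant '[{"delta_pos":[-0.0005,0.001,0],"spin":0},{"delta_pos":[-0.0012,0.003,0],"spin":0},{"delta_pos":[-0.0012,0.005,0],"spin":0},{"delta_pos":[-0.0012,0.007,0],"spin":0},{"delta_pos":[-0.0012,0.009,0],"spin":0},{"delta_pos":[-0.0012,0.011,0],"spin":0},{"delta_pos":[-0.0012,0.013,0],"spin":0},{"delta_pos":[-0.0012,0.015,0],"spin":0},{"delta_pos":[-0.0012,0.016,0],"spin":0}]'; python3 f.py
```

```text
t: 15.75
tool_pos: [0.5479, 0.0215, 0.0507]
orientation: [2.447, 1.97, -0.003]
force: [-1.2, 0.3, 1.3]
opening: 0.0094
t 15.75 stage xy [-48.   -1.2] z 0.0507 F stage [-1.3 -0. ] 1.3 tau [-0.02  0.06 -0.05] yaw -12.32
```

```bash
python3 -m pendant '[{"delta_pos":[0,0.001,0],"spin":0},{"delta_pos":[0,0.002,0],"spin":0},{"delta_pos":[0,0.003,0],"spin":0},{"delta_pos":[0,0.004,0],"spin":0},{"delta_pos":[0,0.005,0],"spin":0},{"delta_pos":[0,0.006,0],"spin":0},{"delta_pos":[0,0.007,0],"spin":0},{"delta_pos":[0,0.008,0],"spin":0}]'; python3 f.py
python3 -m pendant '[{"delta_pos":[0,0.001,0],"spin":0},{"delta_pos":[0,0.002,0],"spin":0},{"delta_pos":[0,0.003,0],"spin":0},{"delta_pos":[0,0.004,0],"spin":0},{"delta_pos":[0,0.005,0],"spin":0},{"delta_pos":[0,0.006,0],"spin":0}]'; python3 f.py
```

```text
t: 16.55
tool_pos: [0.5558, 0.0198, 0.0508]
orientation: [2.447, 1.97, -0.003]
force: [-1.5, 0.3, 1.6]
opening: 0.01
t 16.55 stage xy [-39.9  -1.2] z 0.0508 F stage [-1.6  0. ] 1.6 tau [-0.07  0.01 -0.02] yaw -12.32
t: 17.15
tool_pos: [0.5617, 0.0185, 0.0507]
orientation: [2.447, 1.97, -0.003]
force: [-1.0, 0.1, 2.0]
opening: 0.0095
t 17.15 stage xy [-33.8  -1.2] z 0.0507 F stage [-1.  -0.1] 2.0 tau [-0.01  0.01  0.04] yaw -12.32
```

```bash
python3 - <<'E'
from h import *
c=shot('wrist','wrist10.png')
cv2.imwrite('pics/w10c.png',cv2.resize(c['color'][150:340,390:560],None,fx=3.4,fy=3,interpolation=cv2.INTER_CUBIC))
E
```

```text
(no output)
```

View pics/w10c.png

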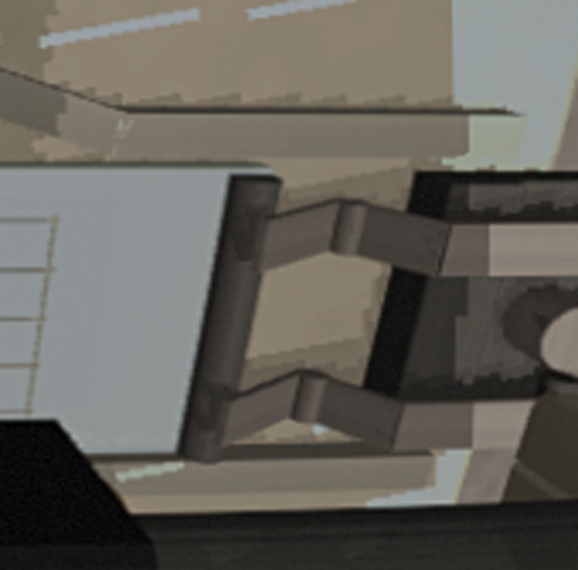

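The plate is centred in the channel and the clip tips now sit over the bead, with about 27 mm still to go to the stop. I'll advance in small steps.

```bash
python3 -m pendant '[{"delta_pos":[0,0.001,0],"spin":0},{"delta_pos":[0,0.002,0],"spin":0},{"delta_pos":[0,0.003,0],"spin":0},{"delta_pos":[0,0.004,0],"spin":0},{"delta_pos":[0,0.005,0],"spin":0},{"delta_pos":[0,0.006,0],"spin":0}]'; python3 f.py
python3 -m pendant '[{"delta_pos":[0,0.001,0],"spin":0},{"delta_pos":[0,0.002,0],"spin":0},{"delta_pos":[0,0.003,0],"spin":0},{"delta_pos":[0,0.004,0],"spin":0}]'; python3 f.py
```

```text
t: 17.8
tool_pos: [0.5669, 0.0174, 0.0507]
orientation: [-2.446, -1.97, 0.005]
force: [-6.3, 1.4, 6.0]
opening: 0.0096
t 17.8 stage xy [-28.5  -1.2] z 0.0507 F stage [-6.5  0. ] 6.0 tau [0.1  0.68 0.05] yaw -12.31
t: 18.2
tool_pos: [0.57, 0.0169, 0.0508]
orientation: [-2.445, -1.969, 0.007]
force: [-8.6, 1.7, 7.6]
opening: 0.0096
t 18.2 stage xy [-25.3  -1.1] z 0.0508 F stage [-8.8 -0.1] 7.6 tau [ 0.15  0.79 -0.  ] yaw -12.3
```

```bash
python3 -m pendant '[{"delta_pos":[0,0.001,0],"spin":0},{"delta_pos":[0,0.002,0],"spin":0},{"delta_pos":[0,0.003,0],"spin":0},{"delta_pos":[0,0.004,0],"spin":0}]'; python3 f.py
python3 -m pendant '[{"delta_pos":[0,0.001,0],"spin":0},{"delta_pos":[0,0.002,0],"spin":0},{"delta_pos":[0,0.003,0],"spin":0},{"delta_pos":[0,0.004,0],"spin":0}]'; python3 f.py
```

```text
t: 18.6
tool_pos: [0.5728, 0.0164, 0.0509]
orientation: [-2.443, -1.968, 0.009]
force: [-10.1, 2.1, 8.4]
opening: 0.0096
t 18.6 stage xy [-22.5  -0.9] z 0.0509 F stage [-10.4  -0.1] 8.4 tau [ 0.18  0.94 -0.  ] yaw -12.29
t: 19.0
tool_pos: [0.5753, 0.016, 0.0509]
orientation: [-2.441, -1.967, 0.012]
force: [-11.2, 2.9, 10.4]
opening: 0.0098
t 19.0 stage xy [-20.   -0.8] z 0.0509 F stage [-11.5   0.5] 10.4 tau [0.17 1.09 0.05] yaw -12.28
```

```bash
python3 - <<'E'
from h import *
s=robot.read_state(); R=Ro.from_rotvec(s['orientation']).as_matrix(); print('tool z',np.round(R[:,2],4))
c=shot('wrist','wrist11.png')
cv2.imwrite('pics/w11c.png',cv2.resize(c['color'][150:340,390:560],None,fx=3.4,fy=3,interpolation=cv2.INTER_CUBIC))
E
```

```text
tool z [-1.030e-02  2.000e-04 -9.999e-01]
```

View pics/w11c.png

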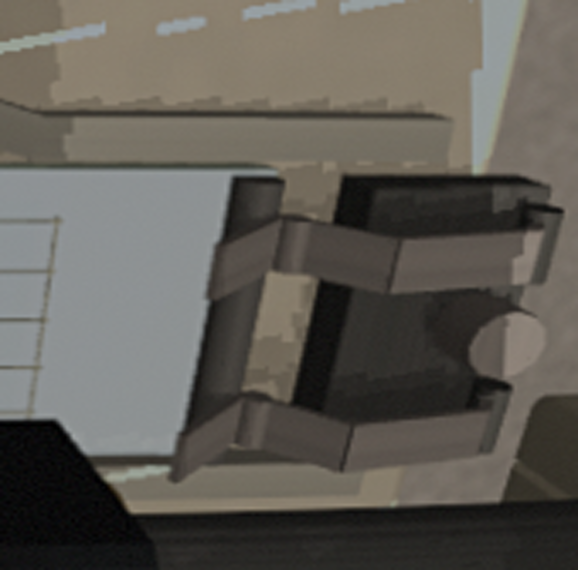

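The toes are just reaching the bead's crest, with about 11 mm left to the stop. The plate is centred and tool tilt is 0.01 rad.

```bash
python3 -m pendant '[{"delta_pos":[0,0.001,0],"spin":0},{"delta_pos":[0,0.002,0],"spin":0},{"delta_pos":[0,0.003,0],"spin":0},{"delta_pos":[0,0.004,0],"spin":0}]'; python3 f.py
```

```text
t: 19.45
tool_pos: [0.579, 0.0153, 0.0513]
orientation: [-2.44, -1.967, 0.013]
force: [-6.4, 1.7, 7.7]
opening: 0.0096
t 19.45 stage xy [-16.2  -0.7] z 0.0513 F stage [-6.6  0.3] 7.7 tau [0.05 0.4  0.05] yaw -12.26
```

```bash
python3 -m pendant '[{"delta_pos":[0,0.001,0],"spin":0},{"delta_pos":[0,0.002,0],"spin":0},{"delta_pos":[0,0.003,0],"spin":0}]'; python3 f.py
```

```text
t: 19.75
tool_pos: [0.5818, 0.0148, 0.0516]
orientation: [-2.44, -1.967, 0.013]
force: [-4.7, 1.0, 4.3]
opening: 0.0095
t 19.75 stage xy [-13.3  -0.6] z 0.0516 F stage [-4.8 -0. ] 4.3 tau [-0.02  0.15 -0.  ] yaw -12.26
```

```bash
python3 -m pendant '[{"delta_pos":[0,0.0007,0.0002],"spin":0},{"delta_pos":[0,0.0014,0.0004],"spin":0},{"delta_pos":[0,0.002,0.0006],"spin":0}]'; python3 f.py
```

```text
t: 20.05
tool_pos: [0.5843, 0.0143, 0.0514]
orientation: [-2.441, -1.967, 0.012]
force: [-3.0, 1.2, 6.2]
opening: 0.0098
t 20.05 stage xy [-10.8  -0.5] z 0.0514 F stage [-3.2  0.5] 6.2 tau [-0.01 -0.17  0.  ] yaw -12.26
```

```bash
python3 -m pendant '[{"delta_pos":[0,0.0005,0],"spin":0},{"delta_pos":[0,0.001,0],"spin":0},{"delta_pos":[0,0.0015,0],"spin":0}]'; python3 f.py;  python3 - <<'E'
from h import *
c=shot('wrist','wrist12.png')
cv2.imwrite('pics/w12c.png',cv2.resize(c['color'][150:340,390:560],None,fx=3.4,fy=3,interpolation=cv2.INTER_CUBIC))
E
```

```text
t: 20.35
tool_pos: [0.5863, 0.0139, 0.0515]
orientation: [-2.441, -1.968, 0.011]
force: [1.3, -0.4, 2.3]
opening: 0.0097
t 20.35 stage xy [-8.8 -0.5] z 0.0515 F stage [ 1.3 -0.1] 2.3 tau [-0.15 -0.48 -0.  ] yaw -12.26
```

View pics/w12c.png

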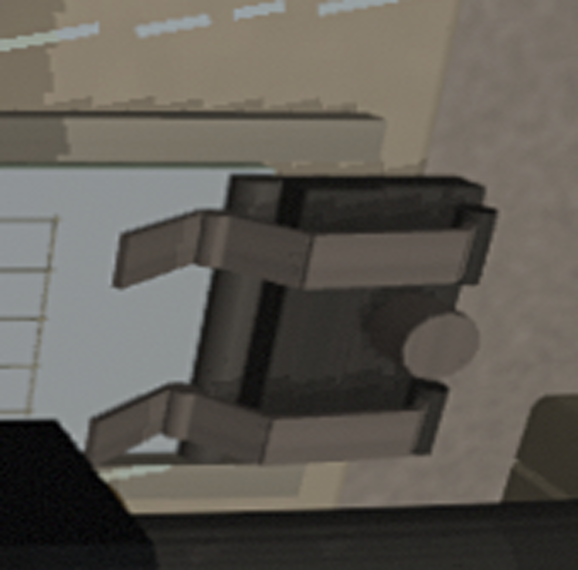

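The push force has swung to about zero or slightly forward, and the clip knees are now behind the bead. I'll feel for the stop in 0.5 mm steps.

```bash
python3 -m pendant '[{"delta_pos":[0,0.0004,0],"spin":0},{"delta_pos":[0,0.0008,0],"spin":0}]'; python3 f.py
```

```text
t: 20.6
tool_pos: [0.5867, 0.0138, 0.0514]
orientation: [-2.441, -1.967, 0.012]
force: [-5.8, 0.7, 6.1]
opening: 0.0098
t 20.6 stage xy [-8.4 -0.5] z 0.0514 F stage [-5.8 -0.6] 6.1 tau [-0.02  0.23  0.05] yaw -12.26
```

```bash
python3 -m pendant '[{"delta_pos":[0,0.0004,0],"spin":0},{"delta_pos":[0,0.0008,0],"spin":0}]'; python3 f.py
```

```text
t: 20.8
tool_pos: [0.5869, 0.0138, 0.0515]
orientation: [-2.44, -1.967, 0.014]
force: [-5.2, 0.1, 5.9]
opening: 0.0102
t 20.8 stage xy [-8.2 -0.4] z 0.0515 F stage [-5.1 -1. ] 5.9 tau [ 0.01  0.26 -0.07] yaw -12.25
```

It's home: the tool stalls at x ≈ −8.2 mm with 5–6 N. I'll open slightly, then check before rising.

```bash
python3 -m pendant '[{"delta_pos":[0,0,0],"spin":0},{"delta_pos":[0,0,0],"spin":0},{"delta_pos":[0,0,0],"spin":0},{"delta_pos":[0,0,0],"spin":0}]' 0.6 20; python3 f.py;  python3 - <<'E'
from h import *
c=shot('wrist','wrist13.png')
E
```

```text
t: 21.2
tool_pos: [0.5867, 0.0138, 0.0512]
orientation: [-2.44, -1.967, 0.014]
force: [0.1, 0.4, -0.4]
opening: 0.0183
t 21.2 stage xy [-8.4 -0.5] z 0.0512 F stage [0.  0.5] -0.4 tau [-0.   -0.07 -0.02] yaw -12.25
```

View pics/wrist13.png

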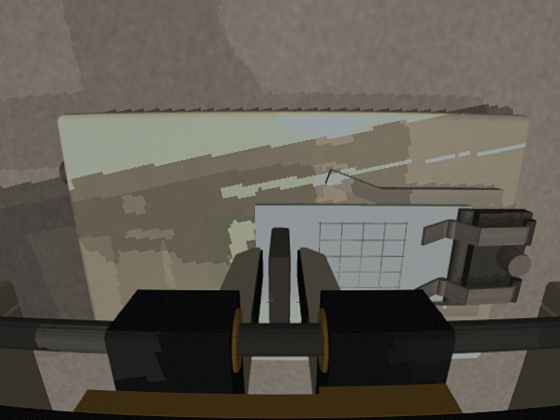

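Released: the fin (280,270) stands free between the fingers and the plate stays against the stop at (462,255). I'll rise straight up, then view.

```bash
python3 -m pendant '[{"delta_pos":[0,0,-0.005],"spin":0},{"delta_pos":[0,0,-0.015],"spin":0},{"delta_pos":[0,0,-0.03],"spin":0},{"delta_pos":[0,0,-0.05],"spin":0},{"delta_pos":[0,0,-0.07],"spin":0},{"delta_pos":[0,0,-0.09],"spin":0},{"delta_pos":[0,-0.01,-0.1],"spin":0},{"delta_pos":[0,-0.01,-0.1],"spin":0}]'; python3 f.py;  python3 - <<'E'
from h import *
c=shot('wrist','wrist14.png')
cv2.imwrite('pics/w14c.png',cv2.resize(c['color'][110:340,200:520],None,fx=2.5,fy=2.5,interpolation=cv2.INTER_CUBIC))
R=np.array(c['R']);t=np.array(c['t'])
for l in ['plate','plate_grip','stage_mouth','stage','clip_left','clip_right']:
    for d in robot.mark_of('wrist',l)[:2]: print(l,round(d['score'],2),R.T@(np.array(d['location'])-t))
E
```

```text
t: 22.05
tool_pos: [0.5796, 0.0159, 0.1552]
orientation: [-2.442, -1.969, 0.008]
force: [0.8, -0.4, -0.6]
opening: 0.0189
t 22.05 stage xy [-15.8   0.1] z 0.1552 F stage [ 0.9 -0.2] -0.6 tau [-0.08 -0.12  0.03] yaw -12.25
plate 0.7 [ 6.33916867e-01 -8.12940303e-05  3.86216815e-02]
plate 0.68 [0.32907481 0.12836339 0.0037691 ]
plate_grip 0.94 [0.58680864 0.01647571 0.07100578]
stage 0.68 [0.63545949 0.00416493 0.03922987]Traceback (most recent call last):
  File "<stdin>", line 6, in <module>
ValueError: it knows: dishes_mid, flask_a_mid, flask_b_mid, jar_mid, plate, plate_grip, slidebox_mid, stage, stage_mouth, stop_about
```

View pics/w14c.png

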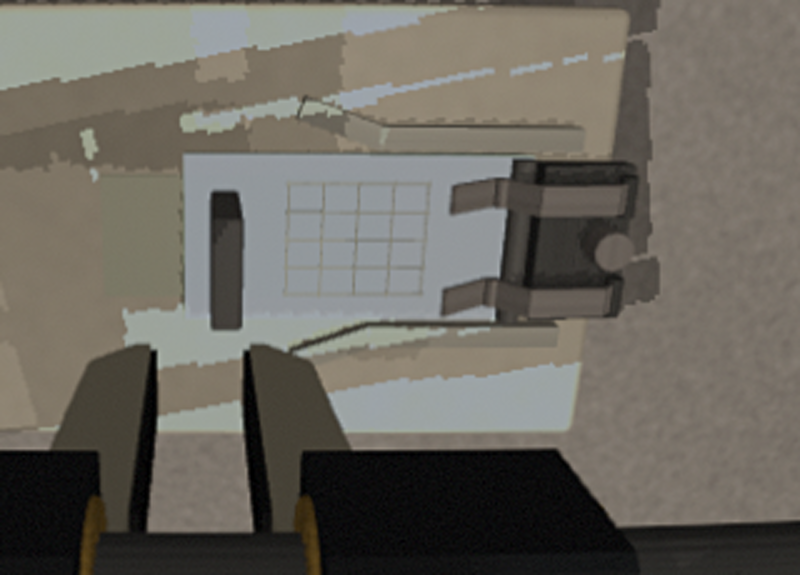

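```bash
python3 -m pendant '[{"delta_pos":[-0.01,-0.02,-0.01],"spin":0},{"delta_pos":[-0.03,-0.06,-0.02],"spin":0},{"delta_pos":[-0.05,-0.1,-0.03],"spin":0},{"delta_pos":[-0.06,-0.13,-0.03],"spin":0},{"delta_pos":[-0.06,-0.13,-0.03],"spin":0}]'; python3 - <<'E'
from h import *
c=robot.read_camera('wrist'); cv2.imwrite('pics/w15.png',c['color'])
for n,(a,b,d,e) in {'side':(165,260,215,325),'top':(130,255,225,335)}.items():
    c=shot(n,n+'15.png'); cv2.imwrite(f'pics/{n}15c.png',cv2.resize(c['color'][a:b,d:e],None,fx=4.6,fy=4.6,interpolation=cv2.INTER_CUBIC))
    R=np.array(c['R']);t=np.array(c['t'])
    for l in ['plate_grip','flask_a_mid','dishes_mid','jar_mid','slidebox_mid']:
        for q in robot.mark_of(n,l)[:2]: print(n,l,round(q['score'],2),np.round(R.T@(np.array(q['location'])-t),3))
E
```

```text
t: 22.8
tool_pos: [0.4355, -0.0155, 0.1817]
orientation: [-2.439, -1.964, 0.017]
force: [0.1, 0.5, -0.7]
opening: 0.0185
side plate_grip 0.91 [0.382 0.467 0.029]
side plate_grip 0.86 [0.283 0.273 0.031]
side flask_a_mid 0.61 [0.658 0.414 0.066]
side dishes_mid 0.94 [ 0.508 -0.271  0.021]
side dishes_mid 0.17 [0.628 0.011 0.036]
side jar_mid 0.83 [0.693 0.255 0.033]
side slidebox_mid 0.54 [ 0.734 -0.278  0.021]
top plate_grip 0.89 [0.301 0.095 0.029]
top plate_grip 0.82 [0.382 0.48  0.029]
top flask_a_mid 0.81 [0.659 0.415 0.059]
top dishes_mid 0.91 [ 0.502 -0.265  0.009]
top jar_mid 0.74 [0.691 0.26  0.029]
top slidebox_mid 0.83 [ 0.741 -0.276  0.013]
```

View pics/side15c.png

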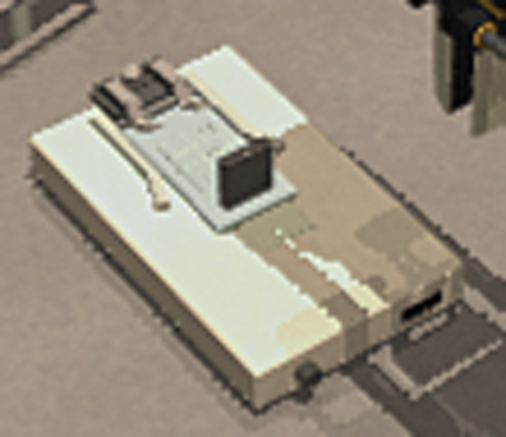

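View pics/top15c.png

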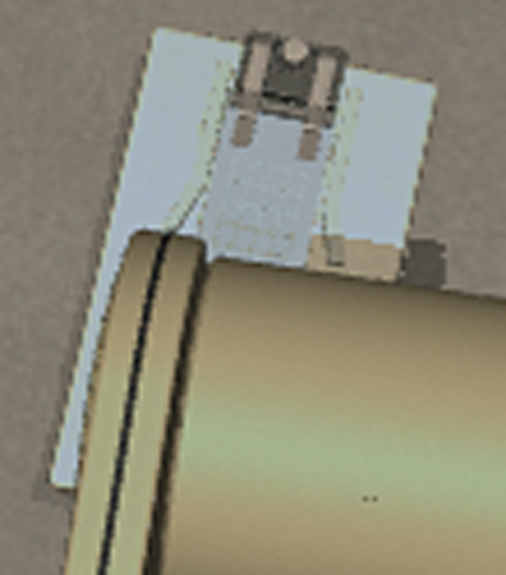

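View pics/w15.png

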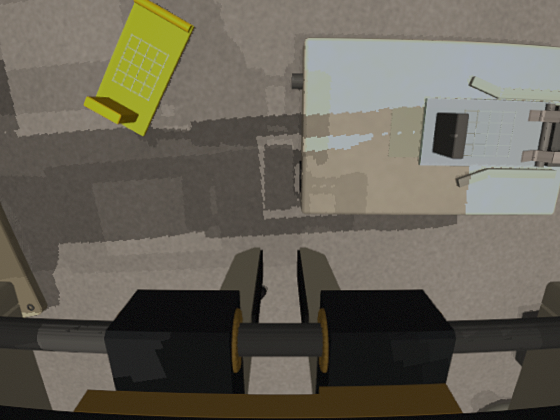

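Bystanders haven't moved. To confirm the clips are down and not on the crest, I'll compare the toes in the close wrist picture (wrist13) with projections for each height.

```bash
python3 - <<'E'
from h import *
c=robot.read_camera('wrist'); s=robot.read_state()
# camera relative to tool (rigid)
Rt=Ro.from_rotvec(s['orientation']).as_matrix(); pt=np.array(s['tool_pos'])
R=np.array(c['R']);t=np.array(c['t'])
Rct=R@Rt; tct=R@pt+t       # cam = Rct*tool + tct
R13=Ro.from_rotvec([-2.440,-1.967,.014]).as_matrix(); p13=np.array([.5867,.0138,.0512])
c13=dict(c); c13['R']=Rct@R13.T; c13['t']=tct-Rct@R13.T@p13
y=np.radians(-12.3); O=np.array([.595,.0125]); A=np.array([[np.cos(y),np.sin(y)],[-np.sin(y),np.cos(y)]])
W=lambda xs,ys,z: np.r_[A.T@np.array([xs,ys])+O,z]
st=97.5  # stop face guess: tcp -8.4+106
im=cv2.imread('pics/wrist13.png')
x0,y0,f=400,190,5
big=cv2.resize(im[y0:y0+120,x0:x0+150],None,fx=f,fy=f,interpolation=cv2.INTER_CUBIC)
def P(X): 
    u=proj(c13,X)[0]; return (int((u[0]-x0+.5)*f),int((u[1]-y0+.5)*f))
for z,col in ((.045,(0,255,0)),(.051,(0,0,255))):
    for yc in (17.25,-18.75):
        cv2.line(big,P(W((st-13)/1000,(yc-5)/1000,z)),P(W((st-13)/1000,(yc+5)/1000,z)),col,1)
# stop face top edge & foot, plate left edge
cv2.line(big,P(W(st/1000,-.03,.05)),P(W(st/1000,.03,.05)),(255,0,0),1)
cv2.line(big,P(W(.0,.0293,.045)),P(W(st/1000,.0293,.045)),(255,255,0),1)
cv2.imwrite('pics/w13ov.png',big)
E
```

```text
(no output)
```

View pics/w13ov.png

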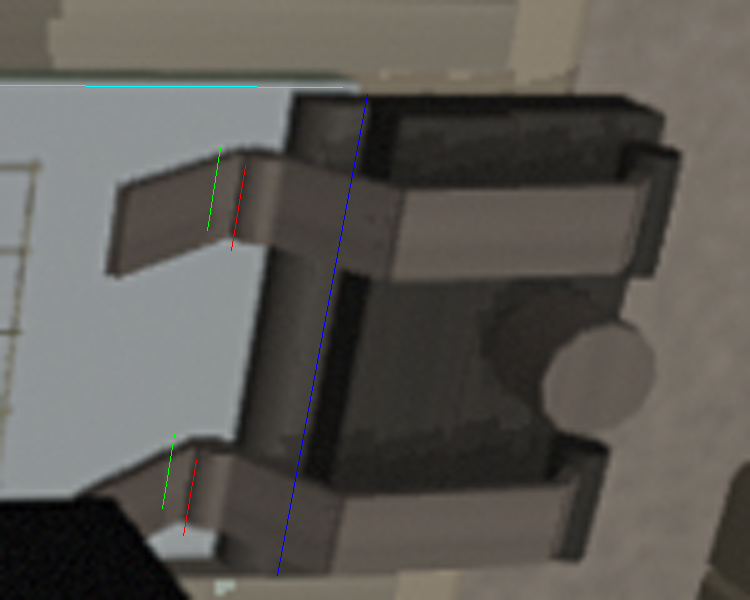

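The lateral position of the toes matches "down" (green). The dark band ahead of the bead could still hide a small gap to the stop, though. I'll put the wrist camera right above the stop to look into it.

```bash
python3 -c "
from h import *
print(delta((.665,-.09,.15),np.radians(-12.3)))"
```

```text
(array([-0.025 ,  0.2376,  0.0292]), [0.0009, 3.1425, -3.1407])
```

```bash
python3 -m pendant '[{"delta_pos":[-0.005,0.02,0],"spin":0},{"delta_pos":[-0.01,0.06,0],"spin":0},{"delta_pos":[-0.015,0.1,0],"spin":0},{"delta_pos":[-0.02,0.14,0],"spin":0},{"delta_pos":[-0.025,0.18,0],"spin":0},{"delta_pos":[-0.025,0.21,0],"spin":0},{"delta_pos":[-0.025,0.232,0.01],"spin":0},{"delta_pos":[-0.025,0.238,0.02],"spin":0},{"delta_pos":[-0.025,0.238,0.028],"spin":0},{"delta_pos":[-0.025,0.238,0.028],"spin":0}]'
python3 f.py; python3 -c "
from h import *
c=shot('wrist','wrist16.png')"
```

```text
t: 24.5
tool_pos: [0.6635, -0.0896, 0.1488]
orientation: [-2.436, -1.964, 0.02]
force: [-0.5, 0.4, -0.7]
opening: 0.0186
t 24.5 stage xy [ 88.6 -85.2] z 0.1488 F stage [-0.6  0.3] -0.7 tau [-0.05 -0.1   0.01] yaw -12.24
```

View pics/wrist16.png

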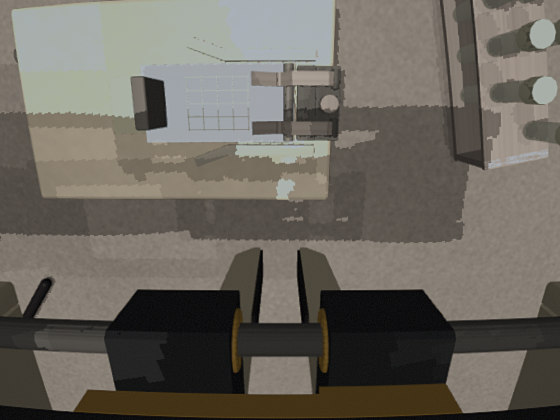

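```bash
python3 - <<'E'
import cv2
a=cv2.imread('pics/wrist16.png')[50:160,235:355]
cv2.imwrite('pics/w16c.png',cv2.resize(a,None,fx=5.4,fy=5.4,interpolation=cv2.INTER_CUBIC))
E
```

```text
(no output)
```

View pics/w16c.png

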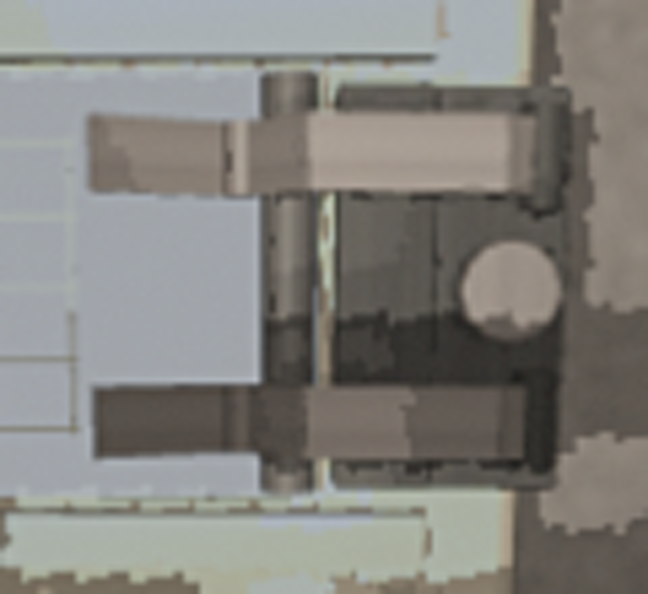

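This view from above shows a light strip between the glass front (col ~320 in the crop) and the stop (~333), about 2 mm. The toes are behind the bead but only some 2.5 mm behind it, so the plate isn't quite home. The earlier 5–6 N was friction under a slightly tilted grip. I'll go back and nudge the fin from behind, ungripped and gently, with the rear finger.

```bash
python3 -c "
from h import *
s=robot.read_state(); print('tool z',np.round(Ro.from_rotvec(s['orientation']).as_matrix()[:,2],4))
print(delta((.5867,.0138,.12),np.radians(-12.3)))"
```

```text
tool z [-0.0159  0.0013 -0.9999]
(array([ 0.0848, -0.0969,  0.0315]), [0.0011, 3.1427, -3.1405])
```

```bash
python3 -m pendant '[{"delta_pos":[0.02,-0.025,0],"spin":0},{"delta_pos":[0.045,-0.05,0],"spin":0},{"delta_pos":[0.065,-0.075,0],"spin":0},{"delta_pos":[0.085,-0.097,0],"spin":0},{"delta_pos":[0.085,-0.097,0.015],"spin":0},{"delta_pos":[0.085,-0.097,0.03],"spin":0},{"delta_pos":[0.085,-0.097,0.0315],"spin":0}]' 0.5
python3 - <<'E'
from h import *
c=shot('wrist','wrist17.png')
s=robot.read_state(); print('tool z',np.round(Ro.from_rotvec(s['orientation']).as_matrix()[:,2],4),s['opening'],s['tool_pos'],s['t'])
print(delta((.5865,.0138,.049),np.radians(-12.3)))
E
```

```text
t: 25.25
tool_pos: [0.5849, 0.0136, 0.1173]
orientation: [-2.436, -1.963, 0.023]
force: [-0.8, -1.4, -0.5]
opening: 0.0231
tool z [-0.0191  0.0012 -0.9998] 0.023279896329989475 [0.58531816 0.01334022 0.11791064] 25.3
(array([0.0009, 0.0024, 0.0689]), [0.0004, 3.142, -3.1412])
```

View pics/wrist17.png

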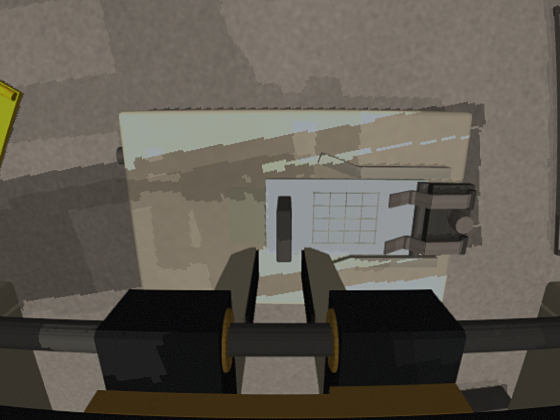

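```bash
python3 -m pendant '[{"delta_pos":[0.001,0.001,0.01],"spin":0},{"delta_pos":[0.001,0.002,0.025],"spin":0},{"delta_pos":[0.001,0.0024,0.04],"spin":0},{"delta_pos":[0.001,0.0024,0.055],"spin":0},{"delta_pos":[0.001,0.0024,0.064],"spin":0},{"delta_pos":[0.001,0.0024,0.068],"spin":0},{"delta_pos":[0.001,0.0024,0.068],"spin":0},{"delta_pos":[0.001,0.0024,0.068],"spin":0}]' 
python3 f.py; python3 - <<'E'
from h import *
c=shot('wrist','wrist18.png')
cv2.imwrite('pics/w18c.png',cv2.resize(c['color'][190:340,220:540],None,fx=2.5,fy=2.5,interpolation=cv2.INTER_CUBIC))
s=robot.read_state(); print('tool z',np.round(Ro.from_rotvec(s['orientation']).as_matrix()[:,2],4),s['opening'],s['tool_pos'],s['t'])
E
```

```text
t: 26.1
tool_pos: [0.587, 0.014, 0.0504]
orientation: [-2.436, -1.963, 0.021]
force: [-0.0, -0.4, 0.5]
opening: 0.0232
t 26.1 stage xy [-8.1 -0.3] z 0.0504 F stage [ 0.  -0.4] 0.5 tau [-0.04 -0.07 -0.01] yaw -12.27
tool z [-0.0177  0.0011 -0.9998] 0.023068106842011018 [0.58726959 0.01389333 0.05074473] 26.15
```

View pics/w18c.png

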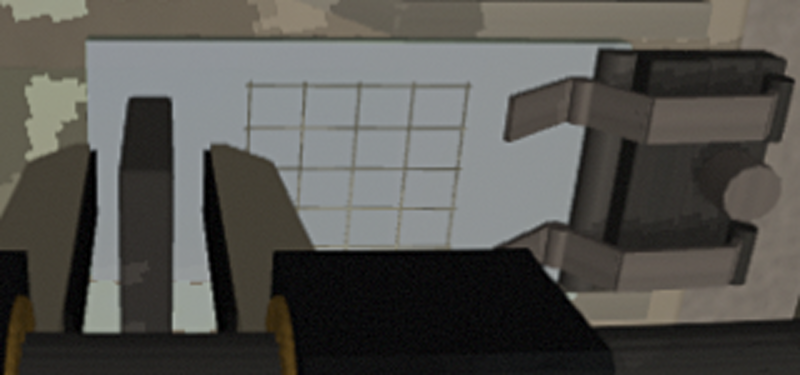

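The fin is free between the fingers, about 6 mm ahead of the rear pad. I'll close that gap, then nudge.

```bash
python3 -m pendant '[{"delta_pos":[0,0.0015,0.0005],"spin":0},{"delta_pos":[0,0.003,0.001],"spin":0},{"delta_pos":[0,0.0045,0.001],"spin":0},{"delta_pos":[0,0.0055,0.001],"spin":0}]'; python3 f.py
python3 -m pendant '[{"delta_pos":[0,0.0007,0],"spin":0},{"delta_pos":[0,0.0014,0],"spin":0}]'; python3 f.py
```

```text
t: 26.55
tool_pos: [0.5929, 0.0127, 0.0498]
orientation: [-2.437, -1.964, 0.02]
force: [-1.0, -0.1, 0.6]
opening: 0.023
t 26.55 stage xy [-2.1 -0.2] z 0.0498 F stage [-0.9 -0.3] 0.6 tau [0.03 0.18 0.03] yaw -12.28
t: 26.75
tool_pos: [0.5938, 0.0125, 0.0498]
orientation: [-2.436, -1.963, 0.021]
force: [-3.4, 1.4, 4.1]
opening: 0.0237
t 26.75 stage xy [-1.2 -0.2] z 0.0498 F stage [-3.6  0.6] 4.1 tau [ 0.13  0.64 -0.06] yaw -12.27
```

```bash
python3 -m pendant '[{"delta_pos":[0,0.0005,0],"spin":0},{"delta_pos":[0,0.001,0],"spin":0}]'; python3 f.py
```

```text
t: 26.95
tool_pos: [0.5945, 0.0124, 0.0497]
orientation: [-2.436, -1.963, 0.022]
force: [-3.9, 0.8, 4.7]
opening: 0.0234
t 26.95 stage xy [-0.5 -0.2] z 0.0497 F stage [-4. -0.] 4.7 tau [0.12 0.61 0.02] yaw -12.27
```

```bash
python3 -m pendant '[{"delta_pos":[0,0.0005,0],"spin":0},{"delta_pos":[0,0.001,0],"spin":0}]'; python3 f.py; python3 - <<'E'
from h import *
c=shot('wrist','wrist19.png')
cv2.imwrite('pics/w19c.png',cv2.resize(c['color'][190:340,220:540],None,fx=2.5,fy=2.5,interpolation=cv2.INTER_CUBIC))
E
```

```text
t: 27.15
tool_pos: [0.595, 0.0123, 0.0497]
orientation: [-2.435, -1.962, 0.023]
force: [-7.4, 1.4, 5.9]
opening: 0.0233
t 27.15 stage xy [ 0.1 -0.2] z 0.0497 F stage [-7.5 -0.2] 5.9 tau [ 0.21  1.27 -0.04] yaw -12.27
```

View pics/w19c.png

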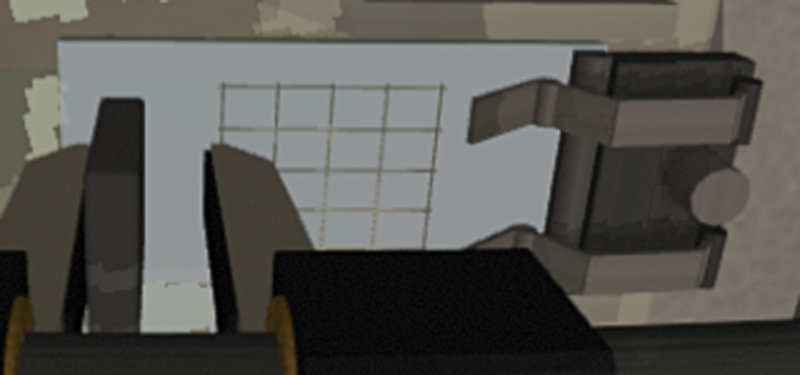

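The dark gap ahead of the bead has closed and the force has risen to 7.5 N. One more tiny step will confirm the hard stop.

```bash
python3 -m pendant '[{"delta_pos":[0,0.0005,0],"spin":0},{"delta_pos":[0,0.001,0],"spin":0}]'; python3 f.py
```

```text
t: 27.4
tool_pos: [0.595, 0.0123, 0.0497]
orientation: [-2.434, -1.962, 0.026]
force: [-10.8, 1.5, 9.3]
opening: 0.0236
t 27.4 stage xy [ 0.  -0.1] z 0.0497 F stage [-10.9  -0.8] 9.3 tau [ 0.26  1.8  -0.03] yaw -12.26
```

It stalled at 10.9 N with no movement, so it's at the stop. I'll back off clear of the fin and rise.

```bash
python3 -m pendant '[{"delta_pos":[0,-0.002,0],"spin":0},{"delta_pos":[0,-0.004,0],"spin":0},{"delta_pos":[0,-0.006,0],"spin":0},{"delta_pos":[0,-0.006,0],"spin":0}]'; python3 f.py; python3 - <<'E'
from h import *
c=shot('wrist','wrist20.png')
cv2.imwrite('pics/w20c.png',cv2.resize(c['color'][190:340,220:540],None,fx=2.5,fy=2.5,interpolation=cv2.INTER_CUBIC))
E
```

```text
t: 27.8
tool_pos: [0.5891, 0.0136, 0.0497]
orientation: [-2.434, -1.962, 0.025]
force: [-0.3, -0.0, 0.5]
opening: 0.0231
t 27.8 stage xy [-6.  -0.2] z 0.0497 F stage [-0.3 -0.1] 0.5 tau [-0.03 -0.12 -0.  ] yaw -12.26
```

View pics/w20c.png

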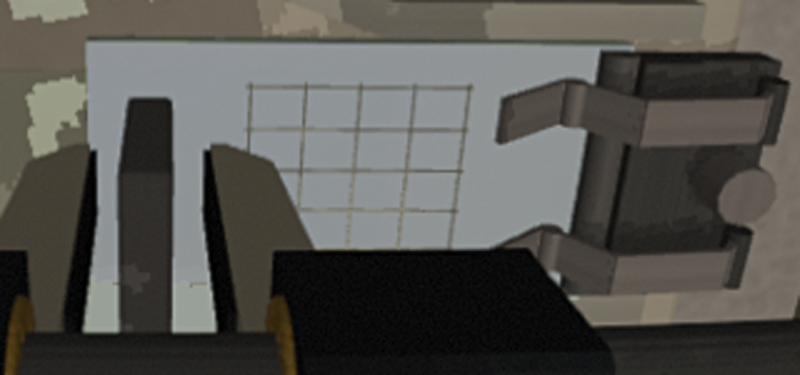

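The plate stayed home: the gap is gone and the toes sit further behind the bead. I'll rise and look from above the stop again.

```bash
python3 -m pendant '[{"delta_pos":[0,0,-0.01],"spin":0},{"delta_pos":[0,-0.0005,-0.03],"spin":0},{"delta_pos":[0,-0.001,-0.06],"spin":0},{"delta_pos":[0,-0.001,-0.09],"spin":0},{"delta_pos":[0,-0.001,-0.1],"spin":0}]'
python3 -m pendant '[{"delta_pos":[-0.02,0.025,0],"spin":0},{"delta_pos":[-0.045,0.05,0],"spin":0},{"delta_pos":[-0.065,0.075,0],"spin":0},{"delta_pos":[-0.085,0.1,0],"spin":0},{"delta_pos":[-0.085,0.1,0],"spin":0},{"delta_pos":[-0.085,0.1,0],"spin":0}]'
python3 - <<'E'
from h import *
c=shot('wrist','wrist21.png')
cv2.imwrite('pics/w21c.png',cv2.resize(c['color'][50:180,230:370],None,fx=4.6,fy=4.6,interpolation=cv2.INTER_CUBIC))
E
```

```text
t: 28.35
tool_pos: [0.5929, 0.0134, 0.1546]
orientation: [-2.437, -1.965, 0.018]
force: [0.4, -0.9, 0.4]
opening: 0.0236
t: 28.95
tool_pos: [0.6722, -0.0913, 0.152]
orientation: [-2.437, -1.962, 0.019]
force: [0.1, 0.1, 0.4]
opening: 0.0232
```

View pics/w21c.png

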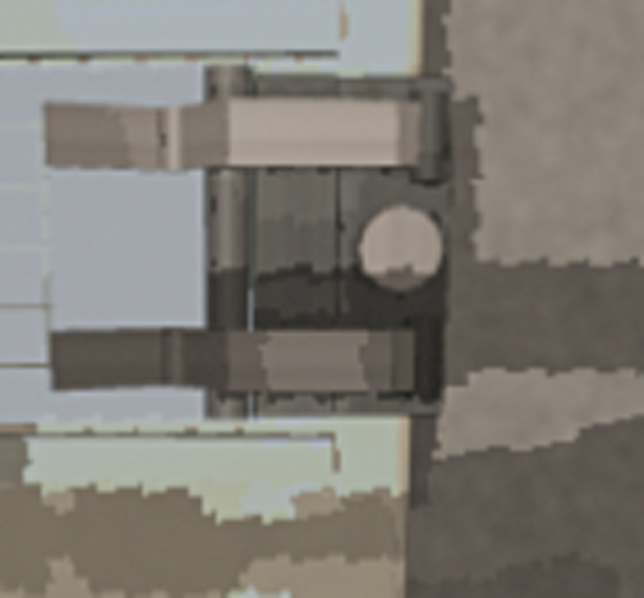

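The gap is gone and both toes lie about 5 mm behind the bead (4.5 mm expected at home). The plate sits within about 1 mm of the channel middle and the gripper is well clear, so I'm handing in.

```bash
python3 - <<'E'
from h import *
s=robot.read_state(); print(s['t'],s['force'],s['tool_pos'])
c=robot.read_camera('top');R=np.array(c['R']);t=np.array(c['t'])
for l in ['flask_a_mid','dishes_mid','jar_mid','slidebox_mid']:
    for q in robot.mark_of('top',l)[:2]: print(l,round(q['score'],2),np.round(R.T@(np.array(q['location'])-t),3))
print(robot.close_job())
E
```

```text
29.0 [0.46152392 0.4377212  0.13674419] [ 0.67199314 -0.0905065   0.15232189]
flask_a_mid 0.8 [0.658 0.414 0.055]
dishes_mid 0.84 [ 0.503 -0.266  0.012]
dishes_mid 0.58 [ 0.681 -0.004  0.039]
jar_mid 0.69 [0.692 0.26  0.03 ]
slidebox_mid 0.48 [ 0.741 -0.278  0.012]
the job is handed in; nothing more can be done
None
```

I picked the clear glass plate up by its fin, laid it flat on the open end of the stage and slid it between the rails under both clips to the end stop. I then let go and handed the job in at about 29 s; no verdict was reported.

**What went wrong on the way:**
- **First lift:** it came up empty because I lifted before the fingers had closed. The plate had not moved, and the second grasp held.
- **First "home":** the slide stalled at 5–6 N and I took that for the stop. A view from above showed about 2 mm still to go, so I nudged the fin from behind with the open fingers until it stalled at about 11 N, under the 20 N limit.

**Last checks:**
- **Home:** the view from above showed no gap at the stop, and both clip toes about 5 mm behind the bead (about 4.5 mm expected).
- **Centring:** the plate sat about 1 mm from the middle of the channel.
- **Release:** the gripper was well clear and the force read near zero.
- **Bystanders:** the flask, dishes, jar and slide box the networks reported were within about 5 mm of where they started. They gave one flask at most, so I did not check the second one's position.
- **Clips:** their angles could not be read directly. That both dropped is judged from the pictures and from the push force falling away just short of the stop.

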